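Find and mark the balance point of a gantry beam

TASK

Find the balance point of the aluminium sampler beam: slide it along the blue stand, out over the red fulcrum edge, without lifting it, until it only just tips over by itself and rests lightly on the yellow rubber catch. Leave it tipped like that and seat the orange saddle clip squarely down over the beam, centred right above the fulcrum edge, as the mark. Handle the beam gently and leave everything else on the bench where it is.

Things in the scene. Friction and masses are not known exactly. Their poses are not given: they have to be found in the camera images.
- fulcrum (a point): Middle of the red-banded end edge of the blue fixed stand's bed, at bed-top height, 50 mm above the bench. x: level, outboard, the way the beam is slid and tips; y across; z up. Bed: x = -280 mm to 0, 50 mm wide. On it two guide lips, 6 mm high, 5 mm wide, 28 mm apart inside, from x = -280 to -30 mm.
- beam_mid (a point): Middle (half-way up) of the loose aluminium beam: 340 mm long (x), 24 wide (y), 26 high, 0.45 kg. Starts level on the bed between the lips, x outboard, middle 65 to 85 mm inboard of the edge. Unevenly weighted inside: its unseen balance point lies within 25 mm of the middle, either way. Tipped, its x points about 0.075 rad down and it stays so by its weight.
- beam_end (a point): Centre of the beam's black inboard end face (170 mm from its middle). A finger pushing here also holds this end down by friction: the beam is free to tip only once the finger is off it, and when just past balance it takes up to about half a second to go over. Gentle means under 15 N on the beam.
- catch: Fixed catch, yellow rubber top, on the stand, 110 mm outboard of the fulcrum edge; its top, 20 mm long, 44 wide, is 9 mm below bed height. The tipped beam rests on it; the further it is slid past its tipping point, the harder it presses there (about 0.04 N per mm).
- clip_post (a point): Orange saddle clip, loose, 30 g, starting upright on the bench: an upside-down U, 24 mm long (x), 38 wide (y), legs 16 deep and 28 apart inside, 5 mm roof, on it a grip post 12 (x) by 20 (y), 30 high. This point is the post's centre: 15 mm above the roof's top, 36 above the feet, 20 above the roof's underside. z up; x goes along the beam when seated, either way round.
- vials: Bystander: white vial rack with capped vials, 70 by 110 mm, 50 mm high; origin under its centre.
- amber: Bystander: closed amber bottle, diameter 80 mm, 160 mm high; origin under its centre.
- clear: Bystander: closed clear bottle with red cap, diameter 72 mm, 120 mm high; origin under its centre.
- jar: Bystander: jar, diameter 60 mm, 70 mm high; origin under its centre.
- wrench: Bystander: steel wrench, 150 mm, lying flat along its x.
- driver: Bystander: screwdriver with red handle, 170 mm, lying along its x.
- fittings: Bystander: open grey fittings box, 90 by 70 mm, 30 mm high; origin under its centre.

How it is judged:
By the outcome, as a careful person would: the job done as asked, in the order asked, and still so for the second after the job is handed in, with the robot touching nothing.
It also fails if it takes over 72 s, if anything falls off the work surface, if the arm or the gripper's body presses on something with over 40 N, if the wrist force passes 120 N, or if a joint passes its speed limit or range.

ROBOT

A 7-joint arm with a two-finger parallel gripper is mounted at the origin on the work surface. World frame = base frame: x ahead of the robot, y to its left, z up, the work surface at z = 0. Lengths are in m, angles in rad, forces in N, time in s.
With the tool pointing down it reaches from about 0.4 to 0.85 m from the base axis. Payload 10.4 kg.
Tool frame: the origin (TCP) lies between the finger pads; the fingertips stand 11 mm ahead of it and the grasp point (between the pads) lies 8 mm behind it (r.tcp_to_tips is the distance from the TCP to the fingertips, in m); z points along the fingers, y is the line along which they close (so a half turn about z gives the same grasp; the last joint's range is limited). The gripper opens to 87 mm and grips with 3 to 60 N. Pads are 19 mm wide; open, the fingers measure 117 mm over their backs; the gripper's body (75 mm by 190 mm) begins 51 mm behind the grasp point.
Start: joints at [1.141, 0.332, -0.065, 1.46, 0.022, 1.35, -0.088], TCP at [0.247, -0.574, 0.234] pointing down, gripper open.
Joint ranges: [-2.6, 2.6], [-0.5, 2.12], [-1.47, 1.34], [0.16, 2.42], [-1.27, 4.41], [0.06, 2.06], [-2.6, 2.6]. Speed limits (rad/s): [2.22, 2.22, 2.79, 2.79, 3.14, 3.14, 3.14].

INTERFACE

Orientations are given as a unit quaternion [x, y, z, w].
In Python, from bench import r gives the robot as it stands. The module is installed in compiled form; this text tells all that it offers.
- The arm moves only by the shell command python3 -m crank 'ROWS' [FORCE]. ROWS is JSON, a list of rows, each an object of numbers: "claw": the closure, from -1 (fully open) to 1 (shut); "dx", "dy", "dz": the shift along the tool's x, y, z each as a share of 3 cm, from -1 to 1; "ax", "ay", "az": the turn, a rotation vector about the tool's x, y, z each as a share of 6 degrees, from -1 to 1. A call has 1 to 8 rows; each row shifts and turns the commanded pose from where the row before left it, along the tool's axes as they then stand; what a row does not reach is not made up. A row lasts 1/12 s, in which the tool goes at most 41.7 mm and 7.16 degrees, less where a joint would pass 70% of its speed; a pose out of reach is approached as far as the arm can. A call with a number of a shift or a turn outside -1 to 1 is refused whole. A call with a gripper value outside its range is refused whole. The fingers move at their own pace and stop on an object; FORCE is the grip in N (left out, the last holds). Time passes only in rows, so rows that do not move let the fingers close. It gives the time, the measured TCP pose, the force, the opening and the grip force at its end, in the units of the state.
- r.read_state(): the state, without advancing time (a new reading comes with each control period).
- r.camera(name): name is "scene" or "top" or "wrist"; returns a dict with "color" (384x512x3 uint8, red, green, blue), "mtx" (3x3 intrinsics, pixels), "R" (3x3) and "t" (3): a world point X has camera coordinates R X + t; the wrist camera has in their place "hand_eye" (4x4, takes a point from camera to tool coordinates, whose origin is the TCP and whose axes are the flange's). Camera axes: x right, y down, z forward; pixel columns grow to the right and rows downward; lengths in m; the calibration is good to about 2 mm. A picture is of the moment at which its call begins: read the wrist's pose just before it. There is no depth.
- r.close_job(): hands the job in; it is judged then, once.
The state is a dict: "time": time; "joint_positions": joint angles; "joint_vel": joint speeds; "joint_torque": joint torques, N m; "ee_pos": TCP position; "eef_rot": TCP orientation; "ft_force": force on the tool from outside, world axes, zero at the start; "torque": the same for the moment, N m; "width": finger opening in m; "grip_force": force on a finger pad.
Only numpy, scipy, OpenCV 4.12 (cv2) and the standard library are available. Lean on these libraries where they do the work, as an engineer would, in place of code of your own. Each camera call takes 0.05 s, during which the arm holds its last target. There are 200 camera calls.

## Working session

There is one attempt and no reset: what is moved stays moved. The work goes in short steps, Python scripts to look and compute and a shell command to move; the robot and the scene stay as the last step left them, time stands still between calls to the robot, and variables do not carry over. Pictures are saved under pics/ and viewed, at most 10 in all, crops included, and the job is handed in when it is done.

```bash
mkdir -p pics
cat > h.py <<'E'
from bench import r
import numpy as np, cv2
from scipy.spatial.transform import Rotation as Ro
def snap(n,f):
    s=r.read_state(); c=r.camera(n); cv2.imwrite('pics/'+f,c['color'][:,:,::-1]); return s,c
def cam(n,s,c):
    if n!='wrist': return np.array(c['mtx']),np.array(c['R']),np.array(c['t'])
    T=np.eye(4);T[:3,:3]=Ro.from_quat(s['eef_rot']).as_matrix();T[:3,3]=s['ee_pos']
    W=np.linalg.inv(T@np.array(c['hand_eye']));return np.array(c['mtx']),W[:3,:3],W[:3,3]
def back(M,uv,z):
    K,R,t=M; d=R.T@np.linalg.solve(K,[uv[0],uv[1],1.]); o=-R.T@t
    return o+d*(z-o[2])/d[2]
def proj(M,X):
    K,R,t=M; p=K@(R@np.array(X)+t); return p[:2]/p[2]
E
python3 - <<'E'
from h import *
a=snap('top','top1.png');b=snap('scene','scene1.png')
for n,(s,c) in (('top',a),('scene',b)):
    M=cam(n,s,c);print(n,M[0].round(1).tolist(),(-M[1].T@M[2]).round(3))
s=r.read_state();print(s['ee_pos'],s['eef_rot'],s['ft_force'],s['time'])
i=cv2.hconcat([cv2.imread('pics/top1.png')]);cv2.imwrite('pics/top1b.png',cv2.resize(i,(800,600),interpolation=cv2.INTER_CUBIC))
i=cv2.imread('pics/scene1.png');cv2.imwrite('pics/scene1b.png',cv2.resize(i,(800,600),interpolation=cv2.INTER_CUBIC))
E
```

```text
top [[403.9, 0.0, 255.2], [0.0, 403.9, 196.9], [0.0, 0.0, 1.0]] [ 0.433 -0.028  1.058]
scene [[484.9, 0.0, 252.0], [0.0, 484.9, 190.7], [0.0, 0.0, 1.0]] [1.54  0.191 0.789]
[ 0.24717012 -0.57368197  0.23285313] [ 9.79381825e-01  2.02016931e-01 -1.45746292e-04 -6.15294478e-04] [-0.47714602  0.33369526 -0.15341567] 0.1
```

View pics/top1b.png

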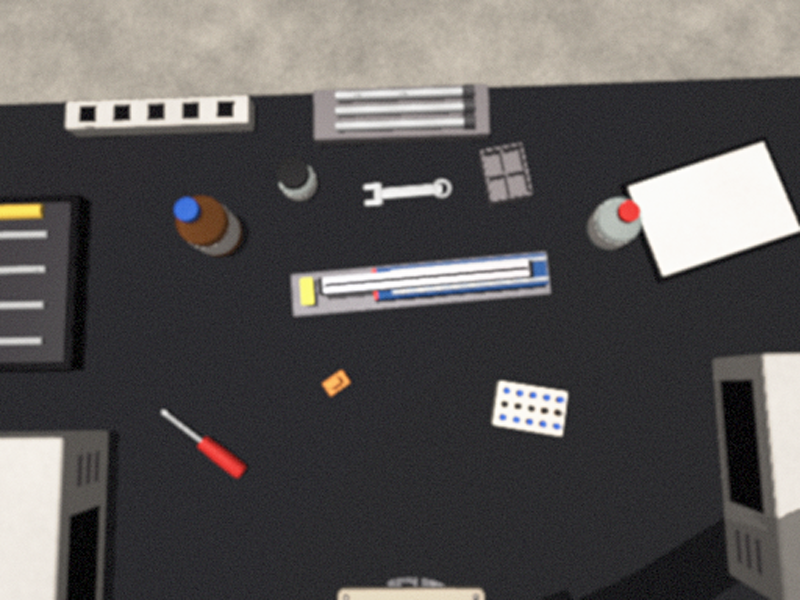

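View pics/scene1b.png

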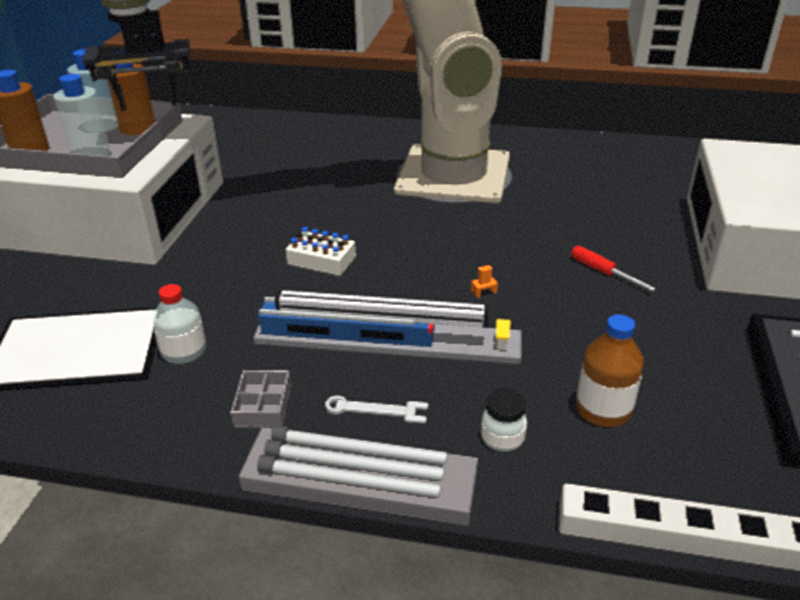

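Top view (800×600): the beam lies from (322,285) to its black end at (531,268). The red edge is at about x=377, the yellow catch at (307,291), and the clip at (336,383), rotated. Outboard is to the left, roughly world +y.

```bash
cat > coarse.py <<'E'
from h import *
c=r.camera('top');s=r.read_state();M=cam('top',s,c)
k=.64
for n,uv,z in (('edgeA',(377,270),.05),('edgeB',(377,297),.05),('bed_in',(548,270),.05),('beamend top',(530,269),.076),('beamout top',(322,285),.076),('catch',(307,291),.041),('clip',(336,383),.03),('vials',(530,408),.05),('amber',(186,209),.16),('clear',(628,211),.12)):
    print(n,back(M,np.array(uv)*k,z).round(4))
R=Ro.from_quat(s['eef_rot']).as_matrix();print(R.round(3))
w=r.camera('wrist');print(np.array(w['hand_eye']).round(4).tolist(),np.array(w['mtx']).round(1).tolist())
E
python3 coarse.py
```

```text
edgeA [0.6217 0.0421 0.05  ]
edgeB [0.5774 0.0428 0.05  ]
bed_in [ 0.6145 -0.2333  0.05  ]
beamend top [ 0.6121 -0.2001  0.076 ]
beamout top [0.5951 0.1279 0.076 ]
catch [0.5915 0.1582 0.041 ]
clip [0.4409 0.113  0.03  ]
vials [ 0.3959 -0.1947  0.05  ]
amber [0.7004 0.3168 0.16  ]
clear [ 0.6889 -0.3428  0.12  ]
[[ 0.918  0.396 -0.   ]
 [ 0.396 -0.918  0.001]
 [-0.    -0.001 -1.   ]]
[[-0.0011, -0.9604, -0.2787, 0.0766], [1.0, -0.0008, -0.001, 0.0009], [0.0007, -0.2787, 0.9604, -0.1512], [0.0, 0.0, 0.0, 1.0]] [[265.0, 0.0, 251.0], [0.0, 265.0, 191.4], [0.0, 0.0, 1.0]]
```

```bash
python3 -m crank '[{"dx":0.4,"dy":-0.92,"dz":-0.3,"claw":-1},{"dx":0.4,"dy":-0.92,"dz":-0.3},{"dx":0.4,"dy":-0.92,"dz":-0.3},{"dx":0.4,"dy":-0.92,"dz":-0.3},{"dx":0.4,"dy":-0.92,"dz":-0.3},{"az":-1},{"az":-1},{"az":-1}]' 10
python3 -m crank '[{"az":-1},{"az":-1},{"az":-1},{"az":-1},{"az":-1},{"az":-1},{"az":-1},{"az":-1}]'
```

```text
invalid input at $[0]: expected keys claw, dx, dy, dz, ax, ay, az
invalid input at $[0]: expected keys claw, dx, dy, dz, ax, ay, az
```

```bash
python3 -m crank '[{"dx":0.78,"dy":0.95,"dz":0.08,"az":-0.6},{"dx":0.78,"dy":0.95,"dz":0.08},{"dx":0.78,"dy":0.95,"dz":0.08},{"dx":0.78,"dy":0.95,"dz":0.08},{"dx":0.78,"dy":0.95,"dz":0.08},{"dx":0.78,"dy":0.95,"dz":0.08},{"dx":0.78,"dy":0.95,"dz":0.08},{"dx":0.78,"dy":0.95,"dz":0.08}]'
python3 -m crank '[{"dx":0.78,"dy":0.95,"dz":0.08},{"dx":0.78,"dy":0.95,"dz":0.08},{"dx":0.78,"dy":0.95,"dz":0.08},{"dx":0.78,"dy":0.95,"dz":0.08},{"dx":0.78,"dy":0.95,"dz":0.08},{"dz":0}]'
python3 - <<'E'
from h import *
s,c=snap('wrist','w1.png');print(s['ee_pos'],Ro.from_quat(s['eef_rot']).as_matrix().round(3))
import pickle;pickle.dump((s,c),open('w1.pkl','wb'))
i=cv2.imread('pics/w1.png');cv2.imwrite('pics/w1b.png',cv2.resize(i,(800,600),interpolation=cv2.INTER_CUBIC))
E
```

```text
[ 0.24721876 -0.57379691  0.23308696] [[ 0.918  0.396 -0.   ]
 [ 0.396 -0.918  0.001]
 [-0.    -0.001 -1.   ]]invalid input at $[0]: expected keys claw, dx, dy, dz, ax, ay, az
invalid input at $[0]: expected keys claw, dx, dy, dz, ax, ay, az
```

View pics/w1b.png

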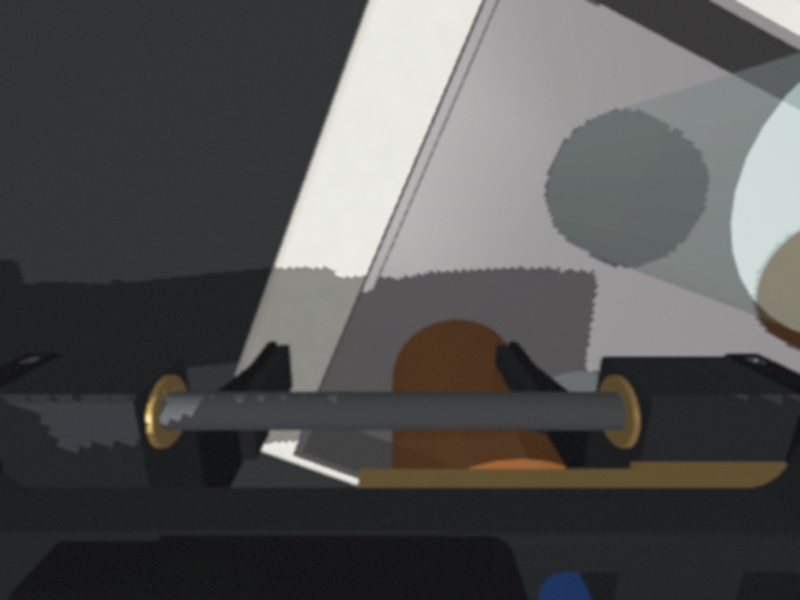

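The picture shows the gripper hovering over the shaker, with a brown bottle just below and behind the fingers (450,400; cap at 565,590). I'll go straight up first. Rows also need all seven keys.

```bash
python3 -m crank '[{"claw":-1,"dx":0,"dy":0,"dz":-1,"ax":0,"ay":0,"az":0},{"claw":-1,"dx":0,"dy":0,"dz":-1,"ax":0,"ay":0,"az":0},{"claw":-1,"dx":0.5,"dy":-0.8,"dz":-0.8,"ax":0,"ay":0,"az":0},{"claw":-1,"dx":0.5,"dy":-0.92,"dz":0,"ax":0,"ay":0,"az":0},{"claw":-1,"dx":0.5,"dy":-0.92,"dz":0,"ax":0,"ay":0,"az":0},{"claw":-1,"dx":0.5,"dy":-0.92,"dz":0,"ax":0,"ay":0,"az":0},{"claw":-1,"dx":0.5,"dy":-0.92,"dz":0,"ax":0,"ay":0,"az":-1},{"claw":-1,"dx":0.4,"dy":-0.9,"dz":0,"ax":0,"ay":0,"az":-1}]' 10
python3 -m crank '[{"claw":1,"dx":0.6,"dy":0,"dz":0,"ax":0,"ay":0,"az":-1},{"claw":1,"dx":0.6,"dy":0,"dz":0,"ax":0,"ay":0,"az":-1},{"claw":1,"dx":0.6,"dy":0.3,"dz":0,"ax":0,"ay":0,"az":-1},{"claw":1,"dx":0.6,"dy":0.5,"dz":0,"ax":0,"ay":0,"az":-1},{"claw":1,"dx":0.6,"dy":0.6,"dz":0,"ax":0,"ay":0,"az":-1},{"claw":1,"dx":0.6,"dy":0.6,"dz":0,"ax":0,"ay":0,"az":-1},{"claw":1,"dx":0.6,"dy":0.6,"dz":0,"ax":0,"ay":0,"az":-1},{"claw":1,"dx":0.6,"dy":0.6,"dz":0,"ax":0,"ay":0,"az":-1}]'
```

```text
time: 0.92
ee_pos: [0.261, -0.3894, 0.3174]
eef_rot: [0.952, 0.306, 0.0, 0.0]
ft_force: [-0.1, -0.1, 1.5]
width: 0.087
grip_force: 0.0
time: 1.58
ee_pos: [0.4239, -0.3163, 0.3174]
eef_rot: [0.746, 0.666, -0.0, -0.0]
ft_force: [-0.5, -0.2, -0.2]
width: 0.0416
grip_force: 0.0
```

```bash
python3 -m crank '[{"claw":1,"dx":0.8,"dy":0.9,"dz":0.3,"ax":0,"ay":0,"az":-0.8},{"claw":1,"dx":0.8,"dy":0.9,"dz":0.3,"ax":0,"ay":0,"az":-0.7},{"claw":1,"dx":0.8,"dy":0.9,"dz":0.3,"ax":0,"ay":0,"az":0},{"claw":1,"dx":0.8,"dy":0.9,"dz":0.3,"ax":0,"ay":0,"az":0},{"claw":1,"dx":0.8,"dy":0.9,"dz":0.3,"ax":0,"ay":0,"az":0},{"claw":1,"dx":0.8,"dy":0.9,"dz":0.3,"ax":0,"ay":0,"az":0},{"claw":1,"dx":0.8,"dy":0.8,"dz":0.3,"ax":0,"ay":0,"az":0},{"claw":1,"dx":0,"dy":0,"dz":0,"ax":0,"ay":0,"az":0}]'
cat > wsnap.py <<'E'
import sys;from h import *
import pickle
n=sys.argv[1];s,c=snap('wrist',n+'.png');print(np.round(s['ee_pos'],4),Ro.from_quat(s['eef_rot']).as_matrix().round(3).tolist(),s['time'])
pickle.dump((s,c),open(n+'.pkl','wb'))
i=cv2.imread('pics/'+n+'.png');cv2.imwrite('pics/'+n+'b.png',cv2.resize(i,(800,600),interpolation=cv2.INTER_CUBIC))
E
python3 wsnap.py w2
```

```text
time: 2.25
ee_pos: [0.6099, -0.1398, 0.2519]
eef_rot: [0.69, 0.724, 0.001, -0.002]
ft_force: [0.3, 1.9, 0.5]
width: 0.001
grip_force: 0.0
[ 0.6099 -0.1398  0.2519] [[-0.049, 0.999, -0.002], [0.999, 0.049, 0.005], [0.005, -0.002, -1.0]] 2.25
```

View pics/w2b.png

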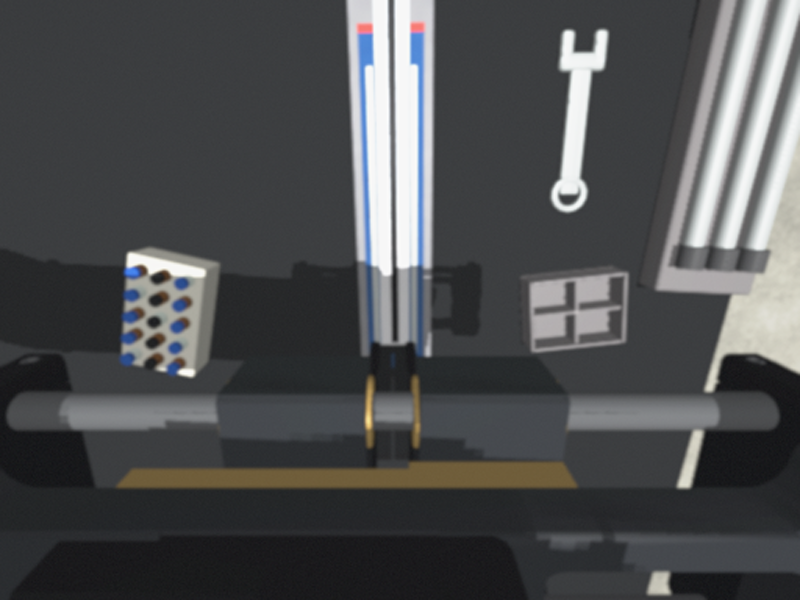

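The wrist view shows the red edge corners at about (358,25) and (425,25), with the beam along column ~390. The beam end is hidden behind the fingers. I'll compute the fulcrum from both cameras.

```bash
python3 - <<'E'
from h import *
import pickle
s,c=pickle.load(open('w2.pkl','rb'));M=cam('wrist',s,c)
def redmask(im):
    f=im.astype(int);return (f[...,0]-np.maximum(f[...,1],f[...,2])>40)
im=c['color'];m=redmask(im);m[80:]=0;ys,xs=np.nonzero(m);print('red px',xs.min(),xs.max(),ys.min(),ys.max(),len(xs))
for u in (xs.min()+3,xs.max()-3): print(u,im[8:28,u].tolist())
for uv in ((xs.min(),ys.min()),(xs.max()+1,ys.min())): print(back(M,uv,.05).round(4))
for uv in ((369.5*.64,70*.64),(414*.64,70*.64)): print('lipends',back(M,uv,.056).round(4))
c=r.camera('top');Mt=cam('top',s,c);im=c['color'];m=redmask(im);m[:160]=0;m[200:]=0;m[:,:230]=0;m[:,250:]=0
ys,xs=np.nonzero(m);print(list(zip(xs,ys)));
E
python3 - <<'E'
import cv2
a=cv2.imread('pics/top1.png')[155:205,180:360];cv2.imwrite('pics/tc.png',cv2.resize(a,None,fx=4.4,fy=4.4,interpolation=cv2.INTER_CUBIC))
E
```

```text
red px 228 271 14 20 125
231 [[212, 213, 216], [212, 213, 215], [212, 213, 216], [212, 213, 215], [213, 214, 216], [217, 211, 215], [235, 195, 198], [246, 159, 157], [247, 128, 123], [247, 123, 116], [247, 123, 115], [248, 124, 124], [247, 127, 154], [192, 132, 192], [108, 136, 213], [82, 138, 216], [82, 139, 216], [84, 139, 216], [83, 138, 216], [83, 137, 215]]
268 [[210, 210, 215], [210, 211, 215], [210, 212, 215], [211, 211, 215], [214, 209, 214], [228, 196, 199], [244, 168, 167], [247, 136, 131], [247, 124, 117], [247, 124, 117], [248, 124, 121], [248, 128, 146], [215, 134, 187], [127, 140, 215], [86, 142, 219], [84, 142, 219], [84, 140, 218], [82, 139, 217], [83, 138, 216], [83, 138, 216]]
[0.5741 0.048  0.05  ]
[0.6253 0.0504 0.05  ]
lipends [0.5854 0.0149 0.056 ]
lipends [0.6189 0.0165 0.056 ]
[(np.int64(239), np.int64(171)), (np.int64(238), np.int64(172)), (np.int64(239), np.int64(172)), (np.int64(240), np.int64(172)), (np.int64(237), np.int64(173)), (np.int64(238), np.int64(173)), (np.int64(239), np.int64(173)), (np.int64(240), np.int64(173)), (np.int64(238), np.int64(174)), (np.int64(239), np.int64(174)), (np.int64(240), np.int64(174)), (np.int64(239), np.int64(186)), (np.int64(240), np.int64(186)), (np.int64(241), np.int64(186)), (np.int64(238), np.int64(187)), (np.int64(239), np.int64(187)), (np.int64(240), np.int64(187)), (np.int64(241), np.int64(187)), (np.int64(238), np.int64(188)), (np.int64(239), np.int64(188)), (np.int64(240), np.int64(188)), (np.int64(241), np.int64(188)), (np.int64(239), np.int64(189)), (np.int64(240), np.int64(189)), (np.int64(241), np.int64(189)), (np.int64(239), np.int64(190)), (np.int64(240), np.int64(190)), (np.int64(241), np.int64(190)), (np.int64(239), np.int64(191)), (np.int64(240), np.int64(191)), (np.int64(241), np.int64(191)), (np.int64(240), np.int64(192))]
```

View pics/tc.png

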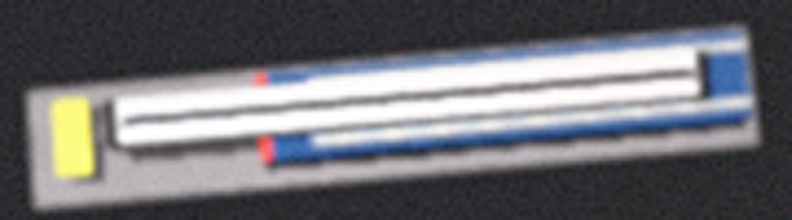

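The crop shows the beam's black inboard end at about top pixel (340.5,172), so y ≈ -0.204 and the middle is ~83 mm inboard. The fulcrum is ≈ (0.600, 0.049). Next I put the finger behind the end.

```bash
python3 -m crank '[{"claw":1,"dx":-0.8,"dy":0,"dz":0.5,"ax":0,"ay":0,"az":0},{"claw":1,"dx":-0.8,"dy":0,"dz":0.5,"ax":0,"ay":0,"az":0},{"claw":1,"dx":-0.8,"dy":0,"dz":0.5,"ax":0,"ay":0,"az":0},{"claw":1,"dx":-0.8,"dy":0,"dz":0.5,"ax":0,"ay":0,"az":0},{"claw":1,"dx":0,"dy":0,"dz":1,"ax":0,"ay":0,"az":0},{"claw":1,"dx":0,"dy":0,"dz":1,"ax":0,"ay":0,"az":0},{"claw":1,"dx":0,"dy":0,"dz":0.6,"ax":0,"ay":0,"az":0},{"claw":1,"dx":0,"dy":0,"dz":0.2,"ax":0,"ay":0,"az":0}]'
python3 wsnap.py w3
```

```text
time: 3.02
ee_pos: [0.6087, -0.2449, 0.1073]
eef_rot: [0.694, 0.72, -0.001, -0.002]
ft_force: [-0.4, 0.0, 0.0]
width: 0.0009
grip_force: 0.0
[ 0.6087 -0.2449  0.1073] [[-0.038, 0.999, -0.005], [0.999, 0.038, 0.001], [0.001, -0.005, -1.0]] 3.0167
```

View pics/w3b.png

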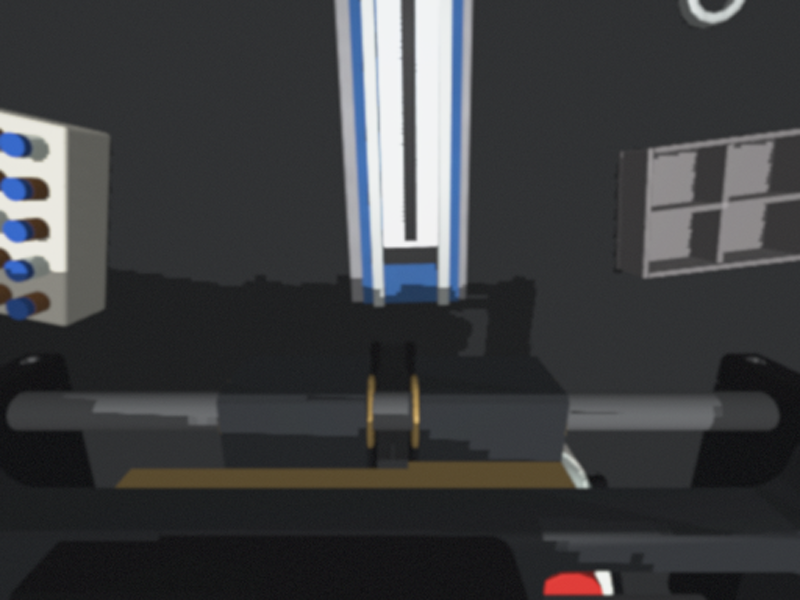

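The view shows the beam's inboard end at rows 247–262, centred on column ~411. The red-capped clear bottle is behind the gripper.

Run:
```python
from h import *
import pickle
s,c=pickle.load(open('w3.pkl','rb'));M=cam('wrist',s,c)
print('cam',(-M[1].T@M[2]).round(4))
for uv in ((411,247),(411,262)):
  for z in (.076,.05): print(uv,z,back(M,np.array(uv)*.64,z).round(4))
print('bed end',back(M,np.array((411,303))*.64,.056).round(4))
for uv in ((384,247),(438,247)): print(back(M,np.array(uv)*.64,.076).round(4))
s=r.read_state();print(s['ee_pos'],s['ft_force'])
```

```text
cam [ 0.6069 -0.1693  0.2586]
(411, 247) 0.076 [ 0.6155 -0.1977  0.076 ]
(411, 247) 0.05 [ 0.6167 -0.2017  0.05  ]
(411, 262) 0.076 [ 0.6158 -0.2044  0.076 ]
(411, 262) 0.05 [ 0.6171 -0.2094  0.05  ]
bed end [ 0.6178 -0.2295  0.056 ]
[ 0.6035 -0.1981  0.076 ]
[ 0.6274 -0.1972  0.076 ]
[ 0.60922306 -0.24460692  0.1080239 ] [-0.46475928  0.8012659  -0.68668129]
```

```bash
python3 -m crank '[{"claw":1,"dx":0,"dy":0.17,"dz":0.4,"ax":0,"ay":0,"az":-0.13},{"claw":1,"dx":0,"dy":0,"dz":0.4,"ax":0,"ay":0,"az":0},{"claw":1,"dx":0.3,"dy":0,"dz":0.37,"ax":0,"ay":0,"az":0},{"claw":1,"dx":0.3,"dy":0,"dz":0,"ax":0,"ay":0,"az":0},{"claw":1,"dx":0.1,"dy":0,"dz":0,"ax":0,"ay":0,"az":0},{"claw":1,"dx":0,"dy":0,"dz":0,"ax":0,"ay":0,"az":0}]'; python3 -c "
from h import *
s=r.read_state();print(s['ee_pos'],Ro.from_quat(s['eef_rot']).as_matrix().round(3).tolist())"
```

```text
time: 3.57
ee_pos: [0.6158, -0.2202, 0.0761]
eef_rot: [0.687, 0.727, 0.0, 0.0]
ft_force: [0.3, -0.3, 0.1]
width: 0.0007
grip_force: 0.0
[ 0.61580176 -0.22018887  0.076129  ] [[-0.056, 0.998, 0.001], [0.998, 0.056, 0.0], [0.0, 0.001, -1.0]]
```

```bash
python3 -m crank '[{"claw":1,"dx":0.07,"dy":0,"dz":0.1,"ax":0,"ay":0,"az":0},{"claw":1,"dx":0.07,"dy":0,"dz":0,"ax":0,"ay":0,"az":0},{"claw":1,"dx":0.05,"dy":0,"dz":0,"ax":0,"ay":0,"az":0},{"claw":1,"dx":0.05,"dy":0,"dz":0,"ax":0,"ay":0,"az":0}]'
python3 -m crank '[{"claw":1,"dx":0.05,"dy":0,"dz":0,"ax":0,"ay":0,"az":0},{"claw":1,"dx":0.05,"dy":0,"dz":0,"ax":0,"ay":0,"az":0}]'
python3 -m crank '[{"claw":1,"dx":0.05,"dy":0,"dz":0,"ax":0,"ay":0,"az":0},{"claw":1,"dx":0.05,"dy":0,"dz":0,"ax":0,"ay":0,"az":0}]'; python3 wsnap.py w4
```

```text
time: 3.9
ee_pos: [0.6149, -0.2153, 0.0727]
eef_rot: [0.688, 0.726, -0.0, 0.0]
ft_force: [-0.1, -1.4, 0.1]
width: 0.0005
grip_force: 1.1
time: 4.07
ee_pos: [0.6147, -0.2131, 0.0727]
eef_rot: [0.688, 0.726, -0.0, 0.001]
ft_force: [0.1, -2.9, 0.8]
width: 0.0006
grip_force: 1.5
time: 4.23
ee_pos: [0.6146, -0.2097, 0.0727]
eef_rot: [0.688, 0.726, -0.0, 0.0]
ft_force: [-0.2, -3.3, 0.3]
width: 0.0005
grip_force: 1.7
[ 0.6146 -0.2097  0.0727] [[-0.053, 0.999, 0.0], [0.999, 0.053, -0.001], [-0.001, 0.0, -1.0]] 4.2333
```

View pics/w4b.png

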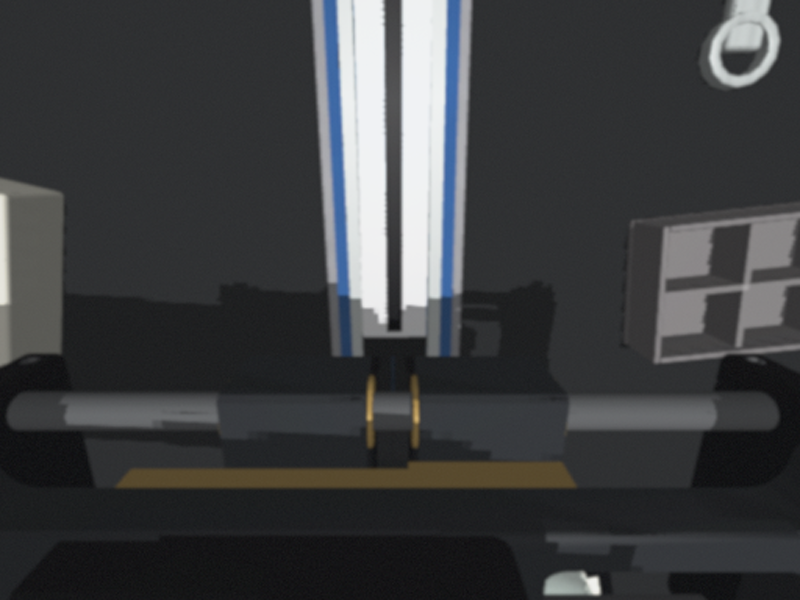

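The view shows the finger tip on the centre of the end face (column 394, row 340). Contact is at about 3 N. Now I push to just short of the earliest possible tip.

```bash
cat > tip.py <<'E'
import sys;from h import *
s=r.read_state();c=r.camera('scene');M=cam('scene',s,c)
P=np.array([proj(M,(.6,y,z)) for y in (.12,.24) for z in (.035,.085)]);a=P.min(0).astype(int);b=P.max(0).astype(int)
g=cv2.GaussianBlur(cv2.cvtColor(c['color'],cv2.COLOR_RGB2GRAY),(3,3),0)[a[1]:b[1],a[0]:b[0]]
if sys.argv[1]=='ref': cv2.imwrite('ref.png',g);sys.exit(0)
d=int((cv2.absdiff(g,cv2.imread('ref.png',0))>40).sum());print('DIFF',d,'of',g.size,'F',np.round(s['ft_force'],1),'y',round(s['ee_pos'][1],4),'t',s['time'])
sys.exit(1 if d>30 else 0)
E
python3 -m crank '[{"claw":1,"dx":0.1,"dy":0,"dz":0,"ax":0,"ay":0,"az":0},{"claw":1,"dx":0.12,"dy":0,"dz":0,"ax":0,"ay":0,"az":0},{"claw":1,"dx":0.12,"dy":0,"dz":0,"ax":0,"ay":0,"az":0},{"claw":1,"dx":0.12,"dy":0,"dz":0,"ax":0,"ay":0,"az":0},{"claw":1,"dx":0.12,"dy":0,"dz":0,"ax":0,"ay":0,"az":0},{"claw":1,"dx":0.12,"dy":0,"dz":0,"ax":0,"ay":0,"az":0},{"claw":1,"dx":0.12,"dy":0,"dz":0,"ax":0,"ay":0,"az":0},{"claw":1,"dx":0.12,"dy":0,"dz":0,"ax":0,"ay":0,"az":0}]'
python3 -m crank '[{"claw":1,"dx":0.12,"dy":0,"dz":0,"ax":0,"ay":0,"az":0},{"claw":1,"dx":0.12,"dy":0,"dz":0,"ax":0,"ay":0,"az":0},{"claw":1,"dx":0.12,"dy":0,"dz":0,"ax":0,"ay":0,"az":0},{"claw":1,"dx":0.12,"dy":0,"dz":0,"ax":0,"ay":0,"az":0},{"claw":1,"dx":0.1,"dy":0,"dz":0,"ax":0,"ay":0,"az":0},{"claw":1,"dx":0,"dy":0,"dz":0,"ax":0,"ay":0,"az":0}]'
python3 tip.py ref; python3 -m crank '[{"claw":1,"dx":-0.15,"dy":0,"dz":0,"ax":0,"ay":0,"az":0},{"claw":1,"dx":0,"dy":0,"dz":0,"ax":0,"ay":0,"az":0},{"claw":1,"dx":0,"dy":0,"dz":0,"ax":0,"ay":0,"az":0},{"claw":1,"dx":0,"dy":0,"dz":0,"ax":0,"ay":0,"az":0},{"claw":1,"dx":0,"dy":0,"dz":0,"ax":0,"ay":0,"az":0},{"claw":1,"dx":0,"dy":0,"dz":0,"ax":0,"ay":0,"az":0},{"claw":1,"dx":0,"dy":0,"dz":0,"ax":0,"ay":0,"az":0}]'; python3 tip.py chk
```

```text
time: 4.95
ee_pos: [0.6131, -0.1808, 0.0726]
eef_rot: [0.688, 0.726, 0.0, 0.0]
ft_force: [0.2, -4.8, 3.5]
width: 0.0003
grip_force: 2.4
time: 5.45
ee_pos: [0.6121, -0.1625, 0.0725]
eef_rot: [0.687, 0.726, 0.0, -0.0]
ft_force: [-0.1, -1.7, 1.0]
width: 0.0004
grip_force: 0.8
time: 6.08
ee_pos: [0.6123, -0.168, 0.0724]
eef_rot: [0.688, 0.726, 0.0, -0.0]
ft_force: [0.6, 0.8, -0.0]
width: 0.0007
grip_force: 0.0
DIFF 0 of 1092 F [ 0.6  0.8 -0. ] y -0.168 t 6.0833
```

```bash
cat > q.sh <<'E'
# quiet filter for crank output
grep -E 'ee_pos|ft_force' | tr '\n' ' '; echo
E
python3 -m crank '[{"claw":1,"dx":0.15,"dy":0,"dz":0,"ax":0,"ay":0,"az":0},{"claw":1,"dx":0.13,"dy":0,"dz":0,"ax":0,"ay":0,"az":0},{"claw":1,"dx":0,"dy":0,"dz":0,"ax":0,"ay":0,"az":0}]' | bash q.sh; python3 tip.py ref; python3 -m crank '[{"claw":1,"dx":-0.13,"dy":0,"dz":0,"ax":0,"ay":0,"az":0},{"claw":1,"dx":0,"dy":0,"dz":0,"ax":0,"ay":0,"az":0},{"claw":1,"dx":0,"dy":0,"dz":0,"ax":0,"ay":0,"az":0},{"claw":1,"dx":0,"dy":0,"dz":0,"ax":0,"ay":0,"az":0},{"claw":1,"dx":0,"dy":0,"dz":0,"ax":0,"ay":0,"az":0},{"claw":1,"dx":0,"dy":0,"dz":0,"ax":0,"ay":0,"az":0},{"claw":1,"dx":0,"dy":0,"dz":0,"ax":0,"ay":0,"az":0}]' >/dev/null; python3 tip.py chk && 
python3 -m crank '[{"claw":1,"dx":0.13,"dy":0,"dz":0,"ax":0,"ay":0,"az":0},{"claw":1,"dx":0.07,"dy":0,"dz":0,"ax":0,"ay":0,"az":0},{"claw":1,"dx":0,"dy":0,"dz":0,"ax":0,"ay":0,"az":0}]' | bash q.sh && python3 tip.py ref && python3 -m crank '[{"claw":1,"dx":-0.13,"dy":0,"dz":0,"ax":0,"ay":0,"az":0},{"claw":1,"dx":0,"dy":0,"dz":0,"ax":0,"ay":0,"az":0},{"claw":1,"dx":0,"dy":0,"dz":0,"ax":0,"ay":0,"az":0},{"claw":1,"dx":0,"dy":0,"dz":0,"ax":0,"ay":0,"az":0},{"claw":1,"dx":0,"dy":0,"dz":0,"ax":0,"ay":0,"az":0},{"claw":1,"dx":0,"dy":0,"dz":0,"ax":0,"ay":0,"az":0},{"claw":1,"dx":0,"dy":0,"dz":0,"ax":0,"ay":0,"az":0}]' >/dev/null && python3 tip.py chk && 
python3 -m crank '[{"claw":1,"dx":0.13,"dy":0,"dz":0,"ax":0,"ay":0,"az":0},{"claw":1,"dx":0.07,"dy":0,"dz":0,"ax":0,"ay":0,"az":0},{"claw":1,"dx":0,"dy":0,"dz":0,"ax":0,"ay":0,"az":0}]' | bash q.sh && python3 tip.py ref && python3 -m crank '[{"claw":1,"dx":-0.13,"dy":0,"dz":0,"ax":0,"ay":0,"az":0},{"claw":1,"dx":0,"dy":0,"dz":0,"ax":0,"ay":0,"az":0},{"claw":1,"dx":0,"dy":0,"dz":0,"ax":0,"ay":0,"az":0},{"claw":1,"dx":0,"dy":0,"dz":0,"ax":0,"ay":0,"az":0},{"claw":1,"dx":0,"dy":0,"dz":0,"ax":0,"ay":0,"az":0},{"claw":1,"dx":0,"dy":0,"dz":0,"ax":0,"ay":0,"az":0},{"claw":1,"dx":0,"dy":0,"dz":0,"ax":0,"ay":0,"az":0}]' >/dev/null && python3 tip.py chk
```

```text
ee_pos: [0.6119, -0.1587, 0.0725] ft_force: [-0.7, 0.1, 0.1] 
DIFF 0 of 1092 F [ 0.3 -0.4 -1.1] y -0.1635 t 7.0167
ee_pos: [0.6117, -0.1571, 0.0725] ft_force: [0.6, 0.3, 0.0] 
DIFF 0 of 1092 F [ 0.3 -0.1 -1.1] y -0.1615 t 7.95
ee_pos: [0.6116, -0.155, 0.0725] ft_force: [-0.1, -0.5, -0.1] 
DIFF 0 of 1092 F [-0.5  0.1  0.4] y -0.1594 t 8.8833
```

```bash
python3 -m crank '[{"claw":1,"dx":0.13,"dy":0,"dz":0,"ax":0,"ay":0,"az":0},{"claw":1,"dx":0.07,"dy":0,"dz":0,"ax":0,"ay":0,"az":0},{"claw":1,"dx":0,"dy":0,"dz":0,"ax":0,"ay":0,"az":0}]' | bash q.sh && python3 tip.py ref && python3 -m crank '[{"claw":1,"dx":-0.13,"dy":0,"dz":0,"ax":0,"ay":0,"az":0},{"claw":1,"dx":0,"dy":0,"dz":0,"ax":0,"ay":0,"az":0},{"claw":1,"dx":0,"dy":0,"dz":0,"ax":0,"ay":0,"az":0},{"claw":1,"dx":0,"dy":0,"dz":0,"ax":0,"ay":0,"az":0},{"claw":1,"dx":0,"dy":0,"dz":0,"ax":0,"ay":0,"az":0},{"claw":1,"dx":0,"dy":0,"dz":0,"ax":0,"ay":0,"az":0},{"claw":1,"dx":0,"dy":0,"dz":0,"ax":0,"ay":0,"az":0}]' >/dev/null && python3 tip.py chk && 
python3 -m crank '[{"claw":1,"dx":0.13,"dy":0,"dz":0,"ax":0,"ay":0,"az":0},{"claw":1,"dx":0.07,"dy":0,"dz":0,"ax":0,"ay":0,"az":0},{"claw":1,"dx":0,"dy":0,"dz":0,"ax":0,"ay":0,"az":0}]' | bash q.sh && python3 tip.py ref && python3 -m crank '[{"claw":1,"dx":-0.13,"dy":0,"dz":0,"ax":0,"ay":0,"az":0},{"claw":1,"dx":0,"dy":0,"dz":0,"ax":0,"ay":0,"az":0},{"claw":1,"dx":0,"dy":0,"dz":0,"ax":0,"ay":0,"az":0},{"claw":1,"dx":0,"dy":0,"dz":0,"ax":0,"ay":0,"az":0},{"claw":1,"dx":0,"dy":0,"dz":0,"ax":0,"ay":0,"az":0},{"claw":1,"dx":0,"dy":0,"dz":0,"ax":0,"ay":0,"az":0},{"claw":1,"dx":0,"dy":0,"dz":0,"ax":0,"ay":0,"az":0}]' >/dev/null && python3 tip.py chk && 
python3 -m crank '[{"claw":1,"dx":0.13,"dy":0,"dz":0,"ax":0,"ay":0,"az":0},{"claw":1,"dx":0.07,"dy":0,"dz":0,"ax":0,"ay":0,"az":0},{"claw":1,"dx":0,"dy":0,"dz":0,"ax":0,"ay":0,"az":0}]' | bash q.sh && python3 tip.py ref && python3 -m crank '[{"claw":1,"dx":-0.13,"dy":0,"dz":0,"ax":0,"ay":0,"az":0},{"claw":1,"dx":0,"dy":0,"dz":0,"ax":0,"ay":0,"az":0},{"claw":1,"dx":0,"dy":0,"dz":0,"ax":0,"ay":0,"az":0},{"claw":1,"dx":0,"dy":0,"dz":0,"ax":0,"ay":0,"az":0},{"claw":1,"dx":0,"dy":0,"dz":0,"ax":0,"ay":0,"az":0},{"claw":1,"dx":0,"dy":0,"dz":0,"ax":0,"ay":0,"az":0},{"claw":1,"dx":0,"dy":0,"dz":0,"ax":0,"ay":0,"az":0}]' >/dev/null && python3 tip.py chk && 
python3 -m crank '[{"claw":1,"dx":0.13,"dy":0,"dz":0,"ax":0,"ay":0,"az":0},{"claw":1,"dx":0.07,"dy":0,"dz":0,"ax":0,"ay":0,"az":0},{"claw":1,"dx":0,"dy":0,"dz":0,"ax":0,"ay":0,"az":0}]' | bash q.sh && python3 tip.py ref && python3 -m crank '[{"claw":1,"dx":-0.13,"dy":0,"dz":0,"ax":0,"ay":0,"az":0},{"claw":1,"dx":0,"dy":0,"dz":0,"ax":0,"ay":0,"az":0},{"claw":1,"dx":0,"dy":0,"dz":0,"ax":0,"ay":0,"az":0},{"claw":1,"dx":0,"dy":0,"dz":0,"ax":0,"ay":0,"az":0},{"claw":1,"dx":0,"dy":0,"dz":0,"ax":0,"ay":0,"az":0},{"claw":1,"dx":0,"dy":0,"dz":0,"ax":0,"ay":0,"az":0},{"claw":1,"dx":0,"dy":0,"dz":0,"ax":0,"ay":0,"az":0}]' >/dev/null && python3 tip.py chk
```

```text
ee_pos: [0.6115, -0.153, 0.0725] ft_force: [0.2, 0.2, -0.1] 
DIFF 0 of 1092 F [-1.   0.4  0.3] y -0.1572 t 9.8167
ee_pos: [0.6114, -0.1509, 0.0725] ft_force: [0.6, -0.3, 0.1] 
DIFF 0 of 1092 F [ 0.1 -0.4  0.7] y -0.1552 t 10.75
ee_pos: [0.6113, -0.1488, 0.0725] ft_force: [0.0, -0.8, 0.1] 
DIFF 0 of 1092 F [0.6 0.4 0.9] y -0.153 t 11.6833
ee_pos: [0.6112, -0.1467, 0.0725] ft_force: [0.8, 0.3, 0.5] 
DIFF 0 of 1092 F [0.5 0.3 0.3] y -0.151 t 12.6167
```

```bash
python3 -m crank '[{"claw":1,"dx":0.13,"dy":0,"dz":0,"ax":0,"ay":0,"az":0},{"claw":1,"dx":0.07,"dy":0,"dz":0,"ax":0,"ay":0,"az":0},{"claw":1,"dx":0,"dy":0,"dz":0,"ax":0,"ay":0,"az":0}]' | bash q.sh && python3 tip.py ref
python3 - <<'E'
from h import *
import pickle
s,c=pickle.load(open('w4.pkl','rb'));s2=r.read_state();c2=r.camera('wrist')
pickle.dump((s2,c2),open('w5.pkl','wb'));cv2.imwrite('pics/w5.png',c2['color'][:,:,::-1])
for i in (c,c2): print(i['color'][206:226,242].mean(1).round().tolist(), i['color'][206:226,262].mean(1).round().tolist())
E
python3 -m crank '[{"claw":1,"dx":-0.13,"dy":0,"dz":0,"ax":0,"ay":0,"az":0},{"claw":1,"dx":0,"dy":0,"dz":0,"ax":0,"ay":0,"az":0},{"claw":1,"dx":0,"dy":0,"dz":0,"ax":0,"ay":0,"az":0},{"claw":1,"dx":0,"dy":0,"dz":0,"ax":0,"ay":0,"az":0},{"claw":1,"dx":0,"dy":0,"dz":0,"ax":0,"ay":0,"az":0},{"claw":1,"dx":0,"dy":0,"dz":0,"ax":0,"ay":0,"az":0},{"claw":1,"dx":0,"dy":0,"dz":0,"ax":0,"ay":0,"az":0}]' >/dev/null && python3 tip.py chk
```

```text
ee_pos: [0.6111, -0.1446, 0.0725] ft_force: [0.2, -0.2, 0.0] 
[176.0, 150.0, 135.0, 133.0, 133.0, 133.0, 134.0, 132.0, 125.0, 100.0, 63.0, 34.0, 30.0, 27.0, 27.0, 27.0, 26.0, 28.0, 24.0, 25.0] [134.0, 133.0, 134.0, 133.0, 134.0, 134.0, 134.0, 132.0, 121.0, 90.0, 52.0, 28.0, 26.0, 27.0, 28.0, 28.0, 27.0, 28.0, 26.0, 29.0]
[133.0, 133.0, 133.0, 133.0, 134.0, 132.0, 134.0, 132.0, 124.0, 99.0, 62.0, 33.0, 25.0, 27.0, 27.0, 26.0, 26.0, 27.0, 25.0, 29.0] [133.0, 134.0, 133.0, 134.0, 134.0, 133.0, 135.0, 131.0, 119.0, 88.0, 51.0, 28.0, 27.0, 28.0, 27.0, 28.0, 27.0, 28.0, 26.0, 27.0]
DIFF 0 of 1092 F [ 0.6 -0.7  0.1] y -0.1488 t 13.6
```

The beam is still in contact and straight. I continue in 2 mm steps.

```bash
python3 -m crank '[{"claw":1,"dx":0.13,"dy":0,"dz":0,"ax":0,"ay":0,"az":0},{"claw":1,"dx":0.07,"dy":0,"dz":0,"ax":0,"ay":0,"az":0},{"claw":1,"dx":0,"dy":0,"dz":0,"ax":0,"ay":0,"az":0}]' | bash q.sh && python3 tip.py ref && python3 -m crank '[{"claw":1,"dx":-0.13,"dy":0,"dz":0,"ax":0,"ay":0,"az":0},{"claw":1,"dx":0,"dy":0,"dz":0,"ax":0,"ay":0,"az":0},{"claw":1,"dx":0,"dy":0,"dz":0,"ax":0,"ay":0,"az":0},{"claw":1,"dx":0,"dy":0,"dz":0,"ax":0,"ay":0,"az":0},{"claw":1,"dx":0,"dy":0,"dz":0,"ax":0,"ay":0,"az":0},{"claw":1,"dx":0,"dy":0,"dz":0,"ax":0,"ay":0,"az":0},{"claw":1,"dx":0,"dy":0,"dz":0,"ax":0,"ay":0,"az":0}]' >/dev/null && python3 tip.py chk && 
python3 -m crank '[{"claw":1,"dx":0.13,"dy":0,"dz":0,"ax":0,"ay":0,"az":0},{"claw":1,"dx":0.07,"dy":0,"dz":0,"ax":0,"ay":0,"az":0},{"claw":1,"dx":0,"dy":0,"dz":0,"ax":0,"ay":0,"az":0}]' | bash q.sh && python3 tip.py ref && python3 -m crank '[{"claw":1,"dx":-0.13,"dy":0,"dz":0,"ax":0,"ay":0,"az":0},{"claw":1,"dx":0,"dy":0,"dz":0,"ax":0,"ay":0,"az":0},{"claw":1,"dx":0,"dy":0,"dz":0,"ax":0,"ay":0,"az":0},{"claw":1,"dx":0,"dy":0,"dz":0,"ax":0,"ay":0,"az":0},{"claw":1,"dx":0,"dy":0,"dz":0,"ax":0,"ay":0,"az":0},{"claw":1,"dx":0,"dy":0,"dz":0,"ax":0,"ay":0,"az":0},{"claw":1,"dx":0,"dy":0,"dz":0,"ax":0,"ay":0,"az":0}]' >/dev/null && python3 tip.py chk && 
python3 -m crank '[{"claw":1,"dx":0.13,"dy":0,"dz":0,"ax":0,"ay":0,"az":0},{"claw":1,"dx":0.07,"dy":0,"dz":0,"ax":0,"ay":0,"az":0},{"claw":1,"dx":0,"dy":0,"dz":0,"ax":0,"ay":0,"az":0}]' | bash q.sh && python3 tip.py ref && python3 -m crank '[{"claw":1,"dx":-0.13,"dy":0,"dz":0,"ax":0,"ay":0,"az":0},{"claw":1,"dx":0,"dy":0,"dz":0,"ax":0,"ay":0,"az":0},{"claw":1,"dx":0,"dy":0,"dz":0,"ax":0,"ay":0,"az":0},{"claw":1,"dx":0,"dy":0,"dz":0,"ax":0,"ay":0,"az":0},{"claw":1,"dx":0,"dy":0,"dz":0,"ax":0,"ay":0,"az":0},{"claw":1,"dx":0,"dy":0,"dz":0,"ax":0,"ay":0,"az":0},{"claw":1,"dx":0,"dy":0,"dz":0,"ax":0,"ay":0,"az":0}]' >/dev/null && python3 tip.py chk && 
python3 -m crank '[{"claw":1,"dx":0.13,"dy":0,"dz":0,"ax":0,"ay":0,"az":0},{"claw":1,"dx":0.07,"dy":0,"dz":0,"ax":0,"ay":0,"az":0},{"claw":1,"dx":0,"dy":0,"dz":0,"ax":0,"ay":0,"az":0}]' | bash q.sh && python3 tip.py ref && python3 -m crank '[{"claw":1,"dx":-0.13,"dy":0,"dz":0,"ax":0,"ay":0,"az":0},{"claw":1,"dx":0,"dy":0,"dz":0,"ax":0,"ay":0,"az":0},{"claw":1,"dx":0,"dy":0,"dz":0,"ax":0,"ay":0,"az":0},{"claw":1,"dx":0,"dy":0,"dz":0,"ax":0,"ay":0,"az":0},{"claw":1,"dx":0,"dy":0,"dz":0,"ax":0,"ay":0,"az":0},{"claw":1,"dx":0,"dy":0,"dz":0,"ax":0,"ay":0,"az":0},{"claw":1,"dx":0,"dy":0,"dz":0,"ax":0,"ay":0,"az":0}]' >/dev/null && python3 tip.py chk && 
python3 -m crank '[{"claw":1,"dx":0.13,"dy":0,"dz":0,"ax":0,"ay":0,"az":0},{"claw":1,"dx":0.07,"dy":0,"dz":0,"ax":0,"ay":0,"az":0},{"claw":1,"dx":0,"dy":0,"dz":0,"ax":0,"ay":0,"az":0}]' | bash q.sh && python3 tip.py ref && python3 -m crank '[{"claw":1,"dx":-0.13,"dy":0,"dz":0,"ax":0,"ay":0,"az":0},{"claw":1,"dx":0,"dy":0,"dz":0,"ax":0,"ay":0,"az":0},{"claw":1,"dx":0,"dy":0,"dz":0,"ax":0,"ay":0,"az":0},{"claw":1,"dx":0,"dy":0,"dz":0,"ax":0,"ay":0,"az":0},{"claw":1,"dx":0,"dy":0,"dz":0,"ax":0,"ay":0,"az":0},{"claw":1,"dx":0,"dy":0,"dz":0,"ax":0,"ay":0,"az":0},{"claw":1,"dx":0,"dy":0,"dz":0,"ax":0,"ay":0,"az":0}]' >/dev/null && python3 tip.py chk
```

```text
ee_pos: [0.611, -0.1425, 0.0725] ft_force: [0.1, 0.7, 0.3] 
DIFF 0 of 1092 F [ 1.2  0.1 -0. ] y -0.1467 t 14.5333
ee_pos: [0.6108, -0.1404, 0.0725] ft_force: [-1.1, 0.6, -0.3] 
DIFF 0 of 1092 F [0.4 0.3 0. ] y -0.1446 t 15.4667
ee_pos: [0.6107, -0.1384, 0.0725] ft_force: [-0.7, -0.1, 0.0] 
DIFF 0 of 1092 F [-1.1 -0.2 -0.8] y -0.1426 t 16.4
ee_pos: [0.6106, -0.1363, 0.0725] ft_force: [0.6, 0.1, 0.1] 
DIFF 0 of 1092 F [-0.6 -0.7 -0.2] y -0.1405 t 17.3333
ee_pos: [0.6105, -0.1342, 0.0725] ft_force: [-0.8, -0.1, 0.0] 
DIFF 0 of 1092 F [0.6 0.3 0.5] y -0.1384 t 18.2667
```

```bash
python3 -m crank '[{"claw":1,"dx":0.13,"dy":0,"dz":0,"ax":0,"ay":0,"az":0},{"claw":1,"dx":0.07,"dy":0,"dz":0,"ax":0,"ay":0,"az":0},{"claw":1,"dx":0,"dy":0,"dz":0,"ax":0,"ay":0,"az":0}]' | bash q.sh && python3 tip.py ref && python3 -m crank '[{"claw":1,"dx":-0.13,"dy":0,"dz":0,"ax":0,"ay":0,"az":0},{"claw":1,"dx":0,"dy":0,"dz":0,"ax":0,"ay":0,"az":0},{"claw":1,"dx":0,"dy":0,"dz":0,"ax":0,"ay":0,"az":0},{"claw":1,"dx":0,"dy":0,"dz":0,"ax":0,"ay":0,"az":0},{"claw":1,"dx":0,"dy":0,"dz":0,"ax":0,"ay":0,"az":0},{"claw":1,"dx":0,"dy":0,"dz":0,"ax":0,"ay":0,"az":0},{"claw":1,"dx":0,"dy":0,"dz":0,"ax":0,"ay":0,"az":0}]' >/dev/null && python3 tip.py chk && 
python3 -m crank '[{"claw":1,"dx":0.13,"dy":0,"dz":0,"ax":0,"ay":0,"az":0},{"claw":1,"dx":0.07,"dy":0,"dz":0,"ax":0,"ay":0,"az":0},{"claw":1,"dx":0,"dy":0,"dz":0,"ax":0,"ay":0,"az":0}]' | bash q.sh && python3 tip.py ref && python3 -m crank '[{"claw":1,"dx":-0.13,"dy":0,"dz":0,"ax":0,"ay":0,"az":0},{"claw":1,"dx":0,"dy":0,"dz":0,"ax":0,"ay":0,"az":0},{"claw":1,"dx":0,"dy":0,"dz":0,"ax":0,"ay":0,"az":0},{"claw":1,"dx":0,"dy":0,"dz":0,"ax":0,"ay":0,"az":0},{"claw":1,"dx":0,"dy":0,"dz":0,"ax":0,"ay":0,"az":0},{"claw":1,"dx":0,"dy":0,"dz":0,"ax":0,"ay":0,"az":0},{"claw":1,"dx":0,"dy":0,"dz":0,"ax":0,"ay":0,"az":0}]' >/dev/null && python3 tip.py chk && 
python3 -m crank '[{"claw":1,"dx":0.13,"dy":0,"dz":0,"ax":0,"ay":0,"az":0},{"claw":1,"dx":0.07,"dy":0,"dz":0,"ax":0,"ay":0,"az":0},{"claw":1,"dx":0,"dy":0,"dz":0,"ax":0,"ay":0,"az":0}]' | bash q.sh && python3 tip.py ref && python3 -m crank '[{"claw":1,"dx":-0.13,"dy":0,"dz":0,"ax":0,"ay":0,"az":0},{"claw":1,"dx":0,"dy":0,"dz":0,"ax":0,"ay":0,"az":0},{"claw":1,"dx":0,"dy":0,"dz":0,"ax":0,"ay":0,"az":0},{"claw":1,"dx":0,"dy":0,"dz":0,"ax":0,"ay":0,"az":0},{"claw":1,"dx":0,"dy":0,"dz":0,"ax":0,"ay":0,"az":0},{"claw":1,"dx":0,"dy":0,"dz":0,"ax":0,"ay":0,"az":0},{"claw":1,"dx":0,"dy":0,"dz":0,"ax":0,"ay":0,"az":0}]' >/dev/null && python3 tip.py chk && 
python3 -m crank '[{"claw":1,"dx":0.13,"dy":0,"dz":0,"ax":0,"ay":0,"az":0},{"claw":1,"dx":0.07,"dy":0,"dz":0,"ax":0,"ay":0,"az":0},{"claw":1,"dx":0,"dy":0,"dz":0,"ax":0,"ay":0,"az":0}]' | bash q.sh && python3 tip.py ref && python3 -m crank '[{"claw":1,"dx":-0.13,"dy":0,"dz":0,"ax":0,"ay":0,"az":0},{"claw":1,"dx":0,"dy":0,"dz":0,"ax":0,"ay":0,"az":0},{"claw":1,"dx":0,"dy":0,"dz":0,"ax":0,"ay":0,"az":0},{"claw":1,"dx":0,"dy":0,"dz":0,"ax":0,"ay":0,"az":0},{"claw":1,"dx":0,"dy":0,"dz":0,"ax":0,"ay":0,"az":0},{"claw":1,"dx":0,"dy":0,"dz":0,"ax":0,"ay":0,"az":0},{"claw":1,"dx":0,"dy":0,"dz":0,"ax":0,"ay":0,"az":0}]' >/dev/null && python3 tip.py chk && 
python3 -m crank '[{"claw":1,"dx":0.13,"dy":0,"dz":0,"ax":0,"ay":0,"az":0},{"claw":1,"dx":0.07,"dy":0,"dz":0,"ax":0,"ay":0,"az":0},{"claw":1,"dx":0,"dy":0,"dz":0,"ax":0,"ay":0,"az":0}]' | bash q.sh && python3 tip.py ref && python3 -m crank '[{"claw":1,"dx":-0.13,"dy":0,"dz":0,"ax":0,"ay":0,"az":0},{"claw":1,"dx":0,"dy":0,"dz":0,"ax":0,"ay":0,"az":0},{"claw":1,"dx":0,"dy":0,"dz":0,"ax":0,"ay":0,"az":0},{"claw":1,"dx":0,"dy":0,"dz":0,"ax":0,"ay":0,"az":0},{"claw":1,"dx":0,"dy":0,"dz":0,"ax":0,"ay":0,"az":0},{"claw":1,"dx":0,"dy":0,"dz":0,"ax":0,"ay":0,"az":0},{"claw":1,"dx":0,"dy":0,"dz":0,"ax":0,"ay":0,"az":0}]' >/dev/null && python3 tip.py chk
```

```text
ee_pos: [0.6104, -0.1321, 0.0725] ft_force: [0.1, -0.6, 0.2] 
DIFF 0 of 1092 F [ 0.5  0.1 -0. ] y -0.1363 t 19.2
ee_pos: [0.6103, -0.13, 0.0725] ft_force: [-0.7, -0.2, 0.4] 
DIFF 0 of 1092 F [ 0.3 -0.   0.1] y -0.1342 t 20.1333
ee_pos: [0.6102, -0.1279, 0.0725] ft_force: [-0.2, 0.4, -0.2] 
DIFF 0 of 1092 F [ 0.2 -0.9 -0.5] y -0.1321 t 21.0667
ee_pos: [0.6101, -0.1258, 0.0726] ft_force: [0.3, -0.6, 0.1] 
DIFF 0 of 1092 F [ 0.2 -0.7  0.4] y -0.13 t 22.0
ee_pos: [0.61, -0.1237, 0.0725] ft_force: [-0.7, 0.1, -0.2] 
DIFF 0 of 1092 F [ 0.3  0.  -0.4] y -0.1279 t 22.9333
```

Run:
```python
from h import *
s=r.read_state();c=r.camera('scene');M=cam('scene',s,c)
P=np.array([proj(M,(.6,y,z)) for y in (.12,.24) for z in (.035,.085)]);a=P.min(0).astype(int);b=P.max(0).astype(int);print(a,b)
f=lambda i:cv2.GaussianBlur(i,(3,3),0)[a[1]:b[1],a[0]:b[0]]
g0=f(cv2.imread('pics/scene1.png',0));g1f=cv2.cvtColor(c['color'],cv2.COLOR_RGB2GRAY);g=f(g1f)
print((cv2.absdiff(g0,g)>40).sum(), (cv2.absdiff(f(np.roll(g1f,3,0)),g)>40).sum())
i=cv2.imread('pics/scene1.png');j=c['color'][:,:,::-1]
cv2.imwrite('pics/cmp.png',cv2.resize(cv2.vconcat([i[170:240,150:350],j[170:240,150:350]]),None,fx=4,fy=4,interpolation=cv2.INTER_CUBIC))
```

```text
[304 196] [356 217]
555 573
```

View pics/cmp.png

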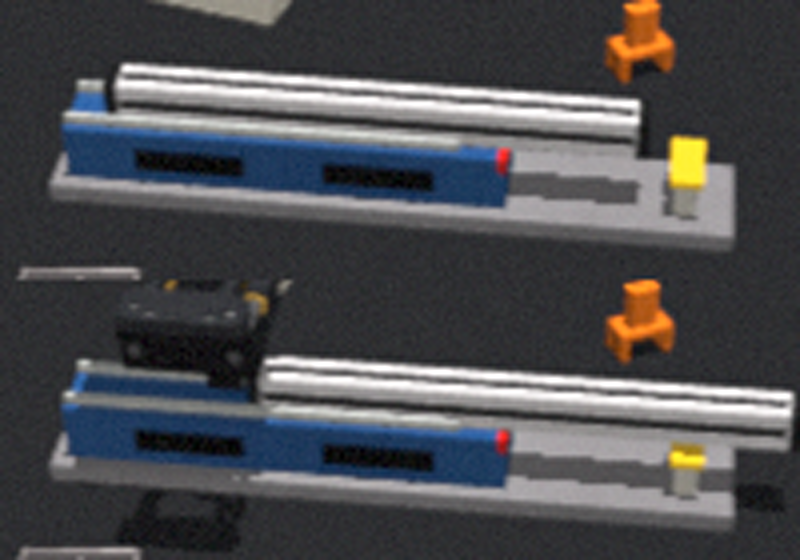

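The picture shows the beam still level, its outer end over and past the yellow catch at (690,455). The detector reacts strongly to a 3-pixel drop. Continuing.

```bash
python3 -m crank '[{"claw":1,"dx":0.13,"dy":0,"dz":0,"ax":0,"ay":0,"az":0},{"claw":1,"dx":0.07,"dy":0,"dz":0,"ax":0,"ay":0,"az":0},{"claw":1,"dx":0,"dy":0,"dz":0,"ax":0,"ay":0,"az":0}]' | bash q.sh && python3 tip.py ref && python3 -m crank '[{"claw":1,"dx":-0.13,"dy":0,"dz":0,"ax":0,"ay":0,"az":0},{"claw":1,"dx":0,"dy":0,"dz":0,"ax":0,"ay":0,"az":0},{"claw":1,"dx":0,"dy":0,"dz":0,"ax":0,"ay":0,"az":0},{"claw":1,"dx":0,"dy":0,"dz":0,"ax":0,"ay":0,"az":0},{"claw":1,"dx":0,"dy":0,"dz":0,"ax":0,"ay":0,"az":0},{"claw":1,"dx":0,"dy":0,"dz":0,"ax":0,"ay":0,"az":0},{"claw":1,"dx":0,"dy":0,"dz":0,"ax":0,"ay":0,"az":0}]' >/dev/null && python3 tip.py chk && 
python3 -m crank '[{"claw":1,"dx":0.13,"dy":0,"dz":0,"ax":0,"ay":0,"az":0},{"claw":1,"dx":0.07,"dy":0,"dz":0,"ax":0,"ay":0,"az":0},{"claw":1,"dx":0,"dy":0,"dz":0,"ax":0,"ay":0,"az":0}]' | bash q.sh && python3 tip.py ref && python3 -m crank '[{"claw":1,"dx":-0.13,"dy":0,"dz":0,"ax":0,"ay":0,"az":0},{"claw":1,"dx":0,"dy":0,"dz":0,"ax":0,"ay":0,"az":0},{"claw":1,"dx":0,"dy":0,"dz":0,"ax":0,"ay":0,"az":0},{"claw":1,"dx":0,"dy":0,"dz":0,"ax":0,"ay":0,"az":0},{"claw":1,"dx":0,"dy":0,"dz":0,"ax":0,"ay":0,"az":0},{"claw":1,"dx":0,"dy":0,"dz":0,"ax":0,"ay":0,"az":0},{"claw":1,"dx":0,"dy":0,"dz":0,"ax":0,"ay":0,"az":0}]' >/dev/null && python3 tip.py chk && 
python3 -m crank '[{"claw":1,"dx":0.13,"dy":0,"dz":0,"ax":0,"ay":0,"az":0},{"claw":1,"dx":0.07,"dy":0,"dz":0,"ax":0,"ay":0,"az":0},{"claw":1,"dx":0,"dy":0,"dz":0,"ax":0,"ay":0,"az":0}]' | bash q.sh && python3 tip.py ref && python3 -m crank '[{"claw":1,"dx":-0.13,"dy":0,"dz":0,"ax":0,"ay":0,"az":0},{"claw":1,"dx":0,"dy":0,"dz":0,"ax":0,"ay":0,"az":0},{"claw":1,"dx":0,"dy":0,"dz":0,"ax":0,"ay":0,"az":0},{"claw":1,"dx":0,"dy":0,"dz":0,"ax":0,"ay":0,"az":0},{"claw":1,"dx":0,"dy":0,"dz":0,"ax":0,"ay":0,"az":0},{"claw":1,"dx":0,"dy":0,"dz":0,"ax":0,"ay":0,"az":0},{"claw":1,"dx":0,"dy":0,"dz":0,"ax":0,"ay":0,"az":0}]' >/dev/null && python3 tip.py chk && 
python3 -m crank '[{"claw":1,"dx":0.13,"dy":0,"dz":0,"ax":0,"ay":0,"az":0},{"claw":1,"dx":0.07,"dy":0,"dz":0,"ax":0,"ay":0,"az":0},{"claw":1,"dx":0,"dy":0,"dz":0,"ax":0,"ay":0,"az":0}]' | bash q.sh && python3 tip.py ref && python3 -m crank '[{"claw":1,"dx":-0.13,"dy":0,"dz":0,"ax":0,"ay":0,"az":0},{"claw":1,"dx":0,"dy":0,"dz":0,"ax":0,"ay":0,"az":0},{"claw":1,"dx":0,"dy":0,"dz":0,"ax":0,"ay":0,"az":0},{"claw":1,"dx":0,"dy":0,"dz":0,"ax":0,"ay":0,"az":0},{"claw":1,"dx":0,"dy":0,"dz":0,"ax":0,"ay":0,"az":0},{"claw":1,"dx":0,"dy":0,"dz":0,"ax":0,"ay":0,"az":0},{"claw":1,"dx":0,"dy":0,"dz":0,"ax":0,"ay":0,"az":0}]' >/dev/null && python3 tip.py chk && 
python3 -m crank '[{"claw":1,"dx":0.13,"dy":0,"dz":0,"ax":0,"ay":0,"az":0},{"claw":1,"dx":0.07,"dy":0,"dz":0,"ax":0,"ay":0,"az":0},{"claw":1,"dx":0,"dy":0,"dz":0,"ax":0,"ay":0,"az":0}]' | bash q.sh && python3 tip.py ref && python3 -m crank '[{"claw":1,"dx":-0.13,"dy":0,"dz":0,"ax":0,"ay":0,"az":0},{"claw":1,"dx":0,"dy":0,"dz":0,"ax":0,"ay":0,"az":0},{"claw":1,"dx":0,"dy":0,"dz":0,"ax":0,"ay":0,"az":0},{"claw":1,"dx":0,"dy":0,"dz":0,"ax":0,"ay":0,"az":0},{"claw":1,"dx":0,"dy":0,"dz":0,"ax":0,"ay":0,"az":0},{"claw":1,"dx":0,"dy":0,"dz":0,"ax":0,"ay":0,"az":0},{"claw":1,"dx":0,"dy":0,"dz":0,"ax":0,"ay":0,"az":0}]' >/dev/null && python3 tip.py chk
```

```text
ee_pos: [0.6099, -0.1216, 0.0726] ft_force: [-0.3, 0.1, 0.3] 
DIFF 0 of 1092 F [-0.2 -0.2 -0.2] y -0.1258 t 23.9167
ee_pos: [0.6097, -0.1195, 0.0725] ft_force: [0.6, -0.5, 0.2] 
DIFF 0 of 1092 F [ 0.1  0.6 -0.4] y -0.1237 t 24.85
ee_pos: [0.6095, -0.1175, 0.0725] ft_force: [-0.5, -0.0, -0.1] 
DIFF 0 of 1092 F [ 0.9  0.  -0.1] y -0.1216 t 25.7833
ee_pos: [0.6094, -0.1154, 0.0725] ft_force: [-1.0, 0.6, -0.3] 
DIFF 573 of 1092 F [-0.1 -0.8  0.4] y -0.1195 t 26.7167
```

Tipped: the detector jumped to 573. It tipped between contact positions −0.1175 and −0.1154, so the overshoot is at most 2 mm. Now I back off and look at the clip.

```bash
python3 -m crank '[{"claw":1,"dx":-0.4,"dy":0,"dz":0,"ax":0,"ay":0,"az":0},{"claw":1,"dx":0,"dy":0,"dz":-1,"ax":0,"ay":0,"az":0},{"claw":1,"dx":0,"dy":0,"dz":-1,"ax":0,"ay":0,"az":0},{"claw":1,"dx":0,"dy":-0.2,"dz":-1,"ax":0,"ay":0,"az":0},{"claw":1,"dx":0,"dy":-0.5,"dz":-1,"ax":0,"ay":0,"az":0},{"claw":-1,"dx":1,"dy":-0.75,"dz":0,"ax":0,"ay":0,"az":0},{"claw":-1,"dx":1,"dy":-0.75,"dz":0,"ax":0,"ay":0,"az":0},{"claw":-1,"dx":1,"dy":-0.75,"dz":0,"ax":0,"ay":0,"az":0}]' 8| bash q.sh
python3 -m crank '[{"claw":-1,"dx":1,"dy":-0.75,"dz":0,"ax":0,"ay":0,"az":0},{"claw":-1,"dx":1,"dy":-0.75,"dz":0,"ax":0,"ay":0,"az":0},{"claw":-1,"dx":1,"dy":-0.75,"dz":0,"ax":0,"ay":0,"az":0},{"claw":-1,"dx":1,"dy":0,"dz":0,"ax":0,"ay":0,"az":0},{"claw":-1,"dx":0,"dy":0,"dz":0,"ax":0,"ay":0,"az":0},{"claw":-1,"dx":0,"dy":0,"dz":0,"ax":0,"ay":0,"az":0}]'
python3 wsnap.py w6; python3 -c "
import cv2
a=cv2.imread('pics/w6.png')[60:240,130:370];cv2.imwrite('pics/w6c.png',cv2.resize(a,None,fx=3.3333,fy=3.3333,interpolation=cv2.INTER_CUBIC))"
```

```text
ee_pos: [0.5164, -0.0467, 0.1929] ft_force: [0.1, 0.6, 0.5] 
time: 27.93
ee_pos: [0.4434, 0.0704, 0.193]
eef_rot: [0.687, 0.727, 0.0, 0.001]
ft_force: [0.8, -1.0, -0.8]
width: 0.0529
grip_force: 0.0
[0.4434 0.0704 0.193 ] [[-0.056, 0.998, 0.001], [0.998, 0.056, -0.0], [-0.001, 0.001, -1.0]] 27.9333
```

View pics/w6c.png

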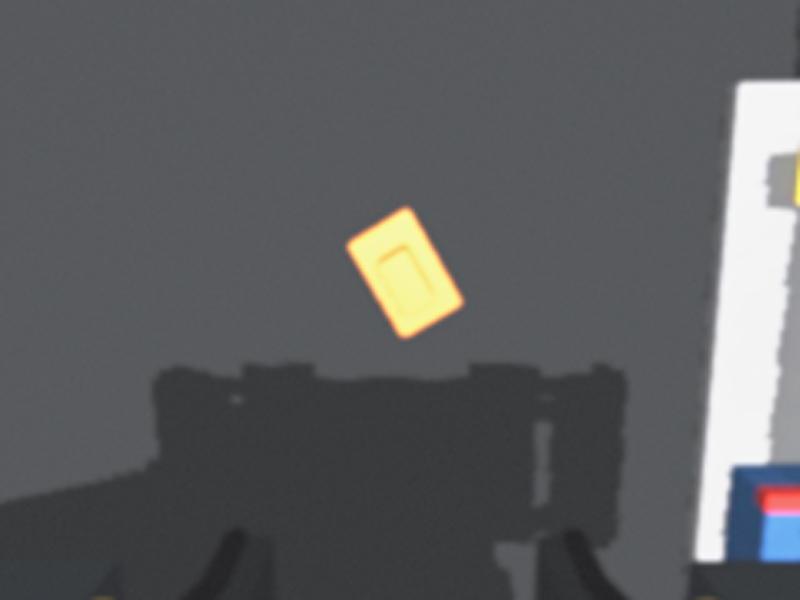

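The crop shows the orange clip's roof corners at (410,205), (463,303), (404,338) and (347,244), with the post near (406,278). The long axis is about 28° off the image vertical. The red edge is at the lower right.

```bash
cat > clip.py <<'E'
from h import *
import pickle,sys
s,c=pickle.load(open(sys.argv[1]+'.pkl','rb'));M=cam('wrist',s,c);f=c['color'].astype(int)
m=((f[...,0]-f[...,2]>60)).astype(np.uint8);m[240:]=0;m[:,:180]=0;m[:,290:]=0
k=max(cv2.findContours(m,0,2)[0],key=cv2.contourArea);print(cv2.contourArea(k))
box=cv2.boxPoints(cv2.minAreaRect(k))+.5;P=np.array([back(M,b,.021) for b in box]);print(P.round(4).tolist())
e=[P[1]-P[0],P[2]-P[1]];e.sort(key=np.linalg.norm);print([np.linalg.norm(x) for x in e])
R=Ro.from_quat(s['eef_rot']).as_matrix();t=R.T@e[1];print('long axis in tool deg',np.degrees(np.arctan2(t[1],t[0])),'centre',P.mean(0))
print('post check',back(M,(130+406*.3,60+278*.3),.051))
print('camera',-M[1].T@M[2],'delta tool',R.T@(P.mean(0)-s['ee_pos']),'j7',s['joint_positions'])
E
python3 clip.py w6
python3 - <<'E'
from h import *
import pickle
s,c=pickle.load(open('w6.pkl','rb'));M=cam('wrist',s,c)
# red end face/top corner: red top edge left corner crop (757,487)
print(back(M,(130+757*.3,60+488*.3),.05))
E
```

```text
748.0
[[0.4192, 0.1239, 0.021], [0.442, 0.1387, 0.021], [0.4657, 0.1045, 0.021], [0.4424, 0.0888, 0.021]]
[np.float64(0.027201382291173908), np.float64(0.041545369254572244)]
long axis in tool deg 148.5628809819548 centre [0.44231895 0.11399054 0.021     ]
post check [0.44230973 0.11579245 0.051     ]
camera [0.43934155 0.14612623 0.34414526] delta tool [0.04370539 0.00110823 0.17195547] j7 [ 0.41015903  0.00420688 -0.6613325   1.92803467  0.00363295  1.20903703
 -0.19597984]
[0.57006403 0.04935818 0.05      ]
```

```bash
python3 -m crank '[{"claw":-1,"dx":0.74,"dy":0.04,"dz":0.3,"ax":0,"ay":0,"az":0},{"claw":-1,"dx":0.73,"dy":0,"dz":0.3,"ax":0,"ay":0,"az":0},{"claw":-1,"dx":0,"dy":0,"dz":0.3,"ax":0,"ay":0,"az":0.99},{"claw":-1,"dx":0,"dy":0,"dz":0.3,"ax":0,"ay":0,"az":0.99},{"claw":-1,"dx":0,"dy":0,"dz":0.3,"ax":0,"ay":0,"az":0.99},{"claw":-1,"dx":0,"dy":0,"dz":0.3,"ax":0,"ay":0,"az":0.99},{"claw":-1,"dx":0,"dy":0,"dz":0.3,"ax":0,"ay":0,"az":0.99},{"claw":-1,"dx":0,"dy":0,"dz":0.3,"ax":0,"ay":0,"az":0.99}]' >/dev/null
python3 -m crank '[{"claw":-1,"dx":0,"dy":0,"dz":0.3,"ax":0,"ay":0,"az":0.99},{"claw":-1,"dx":0,"dy":0,"dz":0.3,"ax":0,"ay":0,"az":0.99},{"claw":-1,"dx":0,"dy":0,"dz":0.3,"ax":0,"ay":0,"az":0.99},{"claw":-1,"dx":0,"dy":0,"dz":0.3,"ax":0,"ay":0,"az":0.99},{"claw":-1,"dx":0,"dy":0,"dz":0,"ax":0,"ay":0,"az":0},{"claw":-1,"dx":0,"dy":0,"dz":0,"ax":0,"ay":0,"az":0}]'
python3 - <<'E'
from h import *
s=r.read_state();R=Ro.from_quat(s['eef_rot']).as_matrix();print(R.round(3).tolist(),R.T@(np.array([.4423,.1145,.035])-s['ee_pos'])/.03,s['joint_positions'])
print('yaw',np.degrees(np.arctan2(R[1,0],R[0,0])))
E
```

```text
time: 29.15
ee_pos: [0.4423, 0.1127, 0.0841]
eef_rot: [0.957, 0.291, -0.001, -0.0]
ft_force: [0.4, 0.3, -0.2]
width: 0.0867
grip_force: 0.0
[[0.831, 0.556, -0.001], [0.556, -0.831, -0.0], [-0.001, -0.001, -1.0]] [ 0.03535053 -0.04812094  1.63776034] [ 0.26134143  0.16782695 -0.64551048  2.03091707  0.12079906  0.98072481
 -1.42610663]
yaw 33.78345277607135
```

```bash
python3 -m crank '[{"claw":-1,"dx":0.04,"dy":-0.05,"dz":0.6,"ax":0,"ay":0,"az":0},{"claw":-1,"dx":0,"dy":0,"dz":0.6,"ax":0,"ay":0,"az":0},{"claw":-1,"dx":0,"dy":0,"dz":0.3,"ax":0,"ay":0,"az":0},{"claw":-1,"dx":0,"dy":0,"dz":0.13,"ax":0,"ay":0,"az":0},{"claw":-1,"dx":0,"dy":0,"dz":0,"ax":0,"ay":0,"az":0},{"claw":1,"dx":0,"dy":0,"dz":0,"ax":0,"ay":0,"az":0},{"claw":1,"dx":0,"dy":0,"dz":0,"ax":0,"ay":0,"az":0},{"claw":1,"dx":0,"dy":0,"dz":0,"ax":0,"ay":0,"az":0}]' 8
python3 -m crank '[{"claw":1,"dx":0,"dy":0,"dz":0,"ax":0,"ay":0,"az":0},{"claw":1,"dx":0,"dy":0,"dz":0,"ax":0,"ay":0,"az":0},{"claw":1,"dx":0,"dy":0,"dz":0,"ax":0,"ay":0,"az":0},{"claw":1,"dx":0,"dy":0,"dz":0,"ax":0,"ay":0,"az":0},{"claw":1,"dx":0,"dy":0,"dz":0,"ax":0,"ay":0,"az":0},{"claw":1,"dx":0,"dy":0,"dz":0,"ax":0,"ay":0,"az":0}]'
```

```text
time: 29.82
ee_pos: [0.4429, 0.1158, 0.0363]
eef_rot: [0.957, 0.29, 0.001, 0.0]
ft_force: [-0.0, -0.6, -0.3]
width: 0.0744
grip_force: 0.0
time: 30.32
ee_pos: [0.4423, 0.1157, 0.0356]
eef_rot: [0.957, 0.29, 0.0, 0.0]
ft_force: [-0.4, -0.2, -0.4]
width: 0.0348
grip_force: 0.0
```

```bash
python3 -m crank '[{"claw":1,"dx":0,"dy":0,"dz":0,"ax":0,"ay":0,"az":0},{"claw":1,"dx":0,"dy":0,"dz":0,"ax":0,"ay":0,"az":0},{"claw":1,"dx":0,"dy":0,"dz":0,"ax":0,"ay":0,"az":0},{"claw":1,"dx":0,"dy":0,"dz":0,"ax":0,"ay":0,"az":0}]' 8
```

```text
time: 30.65
ee_pos: [0.4423, 0.1157, 0.0355]
eef_rot: [0.957, 0.29, 0.0, 0.0]
ft_force: [-0.4, 0.5, 0.1]
width: 0.0197
grip_force: 8.0
```

```bash
python3 -m crank '[{"claw":1,"dx":0,"dy":0,"dz":-0.5,"ax":0,"ay":0,"az":0},{"claw":1,"dx":0,"dy":0,"dz":-0.8,"ax":0,"ay":0,"az":-0.8},{"claw":1,"dx":0,"dy":0,"dz":-0.8,"ax":0,"ay":0,"az":-0.9},{"claw":1,"dx":0,"dy":0,"dz":-0.8,"ax":0,"ay":0,"az":-0.9},{"claw":1,"dx":0,"dy":0,"dz":-0.8,"ax":0,"ay":0,"az":-0.9},{"claw":1,"dx":0,"dy":0,"dz":-0.8,"ax":0,"ay":0,"az":-0.9},{"claw":1,"dx":0,"dy":0,"dz":-0.8,"ax":0,"ay":0,"az":-0.9},{"claw":1,"dx":0,"dy":0,"dz":-0.2,"ax":0,"ay":0,"az":-0.9}]' | bash q.sh
python3 -m crank '[{"claw":1,"dx":0,"dy":0,"dz":0,"ax":0,"ay":0,"az":-0.9},{"claw":1,"dx":0,"dy":0,"dz":0,"ax":0,"ay":0,"az":-0.9},{"claw":1,"dx":0,"dy":0,"dz":0,"ax":0,"ay":0,"az":-0.9},{"claw":1,"dx":0,"dy":0,"dz":0,"ax":0,"ay":0,"az":-0.9},{"claw":1,"dx":-0.85,"dy":0.85,"dz":0,"ax":0,"ay":0,"az":0},{"claw":1,"dx":-0.85,"dy":0.85,"dz":0,"ax":0,"ay":0,"az":0},{"claw":1,"dx":-0.85,"dy":0.85,"dz":0,"ax":0,"ay":0,"az":0},{"claw":1,"dx":-0.85,"dy":0.85,"dz":0,"ax":0,"ay":0,"az":0}]' | bash q.sh
python3 -m crank '[{"claw":1,"dx":-0.85,"dy":0.85,"dz":0,"ax":0,"ay":0,"az":0},{"claw":1,"dx":-0.85,"dy":0.85,"dz":0,"ax":0,"ay":0,"az":0},{"claw":1,"dx":0,"dy":0,"dz":0,"ax":0,"ay":0,"az":0},{"claw":1,"dx":0,"dy":0,"dz":0,"ax":0,"ay":0,"az":0}]'
python3 wsnap.py w7; python3 tip.py chk
```

```text
ee_pos: [0.4436, 0.1163, 0.2041] ft_force: [1.0, -0.2, 0.9] 
ee_pos: [0.5496, 0.0168, 0.2004] ft_force: [0.6, -0.8, 1.0] 
time: 32.32
ee_pos: [0.6023, -0.0322, 0.1994]
eef_rot: [0.693, 0.721, -0.0, -0.001]
ft_force: [-1.3, 0.0, -1.0]
width: 0.0198
grip_force: 8.0
[ 0.6023 -0.0322  0.1994] [[-0.04, 0.999, -0.002], [0.999, 0.04, 0.001], [0.001, -0.002, -1.0]] 32.3167
DIFF 574 of 1092 F [1.4 0.8 0.5] y -0.0305 t 32.3667
```

View pics/w7b.png

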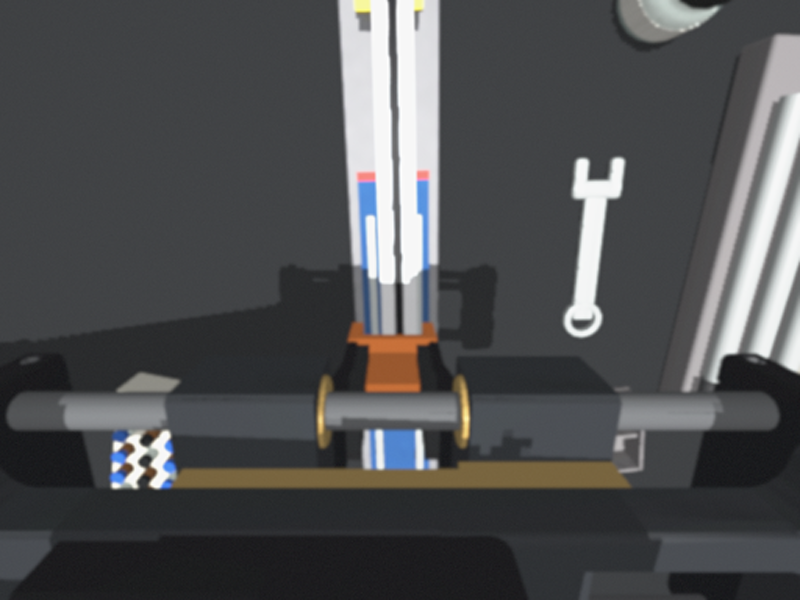

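The picture shows the clip gripped square and centred (columns 347–438, centre 392). The red edge is at row ~172, columns 357–429, with the tipped beam running over the catch at the top. Now the final geometry.

Run:
```python
from h import *
import pickle
s,c=pickle.load(open('w7.pkl','rb'));M=cam('wrist',s,c);f=c['color'].astype(float)
R=Ro.from_quat(s['eef_rot']).as_matrix();p=np.array(s['ee_pos'])
red=f[...,0]-np.maximum(f[...,1],f[...,2])
# red band upper edge subpixel
for cols in ((231,238),(268,273)):
    pr=red[100:122,cols[0]:cols[1]].mean(1);print(cols,pr.round().tolist())
row=red[112];print('red row',[(i,int(v)) for i,v in enumerate(row) if 222<i<282])
g=f.mean(2)
print('beam cols row100',g[100,230:280].round().tolist());print('beam cols row 60',g[60,230:280].round().tolist())
o=f[...,0]-f[...,2];print('orange col 251',[(i,int(v)) for i,v in enumerate(o[:,251]) if 205<i<245]); print('orange row 210',[(i,int(o[210,i])) for i in list(range(216,230))+list(range(272,288))])
for xx in (.0113,):
  for z in (.0145,.0195): print('roof front pred',proj(M,p+R@np.array([xx,0,z])))
st=r.read_state();print('now',st['ee_pos'],Ro.from_quat(st['eef_rot']).as_matrix().round(4).tolist())
```

```text
(231, 238) [-3.0, -3.0, -3.0, -3.0, -3.0, -3.0, -3.0, -3.0, 4.0, 28.0, 75.0, 104.0, 109.0, 109.0, 106.0, 67.0, -32.0, -123.0, -139.0, -137.0, -137.0, -136.0]
(268, 273) [-3.0, -3.0, -3.0, -4.0, -3.0, -3.0, -3.0, 4.0, 28.0, 74.0, 101.0, 108.0, 108.0, 104.0, 65.0, -30.0, -122.0, -139.0, -138.0, -138.0, -137.0, -137.0]
red row [(223, -6), (224, -4), (225, -3), (226, 0), (227, 19), (228, 58), (229, 94), (230, 109), (231, 110), (232, 109), (233, 110), (234, 110), (235, 109), (236, 109), (237, 109), (238, 109), (239, 100), (240, 37), (241, -3), (242, -1), (243, 0), (244, 0), (245, 0), (246, 0), (247, 0), (248, 0), (249, 0), (250, -2), (251, -11), (252, -3), (253, 0), (254, -2), (255, -10), (256, -3), (257, 0), (258, 1), (259, 0), (260, 0), (261, 0), (262, 0), (263, 0), (264, -1), (265, -3), (266, 30), (267, 95), (268, 108), (269, 108), (270, 108), (271, 108), (272, 108), (273, 95), (274, 63), (275, 24), (276, 3), (277, -4), (278, -4), (279, -6), (280, -4), (281, -4)]
beam cols row100 [228.0, 228.0, 229.0, 229.0, 230.0, 230.0, 230.0, 229.0, 229.0, 235.0, 245.0, 247.0, 247.0, 247.0, 247.0, 2
[... 943 characters left out ...]
3, 106), (234, 106), (235, 106), (236, 108), (237, 106), (238, 107), (239, 106), (240, 106), (241, 105), (242, 107), (243, 106), (244, 108)]
orange row 210 [(216, -2), (217, -3), (218, -3), (219, -2), (220, -4), (221, -4), (222, 0), (223, 22), (224, 60), (225, 90), (226, 103), (227, 106), (228, 107), (229, 106), (272, 105), (273, 107), (274, 107), (275, 106), (276, 96), (277, 67), (278, 30), (279, 7), (280, -2), (281, -4), (282, -3), (283, -2), (284, -2), (285, -3), (286, -4), (287, -3)]
roof front pred [250.50222882 215.03958613]
roof front pred [250.51505521 212.38762283]
now [ 0.60134317 -0.02961452  0.20025022] [[-0.0442, 0.999, -0.0007], [0.999, 0.0442, 0.0007], [0.0007, -0.0007, -1.0]]
```

```bash
python3 - <<'E'
from h import *
import pickle
s,c=pickle.load(open('w7.pkl','rb'));M=cam('wrist',s,c)
R=Ro.from_quat(s['eef_rot']).as_matrix();p=np.array(s['ee_pos'])
L=back(M,(227.9,109.6),.05);Q=back(M,(274.2,108.6),.05);F=(L+Q)/2
print('w7 fulcrum',L.round(4),Q.round(4),F.round(4),'edge yaw',np.degrees(np.arctan2(Q[1]-L[1],Q[0]-L[0]))+90,'tool',R.T@(F-p))
# beam centre cols at rows 60,100 (groove centre) ; beam top height at those points
for v,u in ((60,251.9),(100,252.6)):
    for z in (.074,.07): 
        b=back(M,(u,v),z);print('beam',v,b.round(4))
cl=back(M,(250.65,214.4),p[2]-.0195);print('clip front tool',R.T@(cl-p))
s2,c2=pickle.load(open('w2.pkl','rb'));M2=cam('wrist',s2,c2);print('w2 ful',((back(M2,(228,14.9),.05)+back(M2,(272,14.2),.05))/2).round(4))
E
python3 -c "
from h import *
s=r.read_state();print(s['ee_pos'],s['time'],np.abs(s['joint_vel']).max())"
```

```text
w7 fulcrum [0.5741 0.0478 0.05  ] [0.6242 0.0508 0.05  ] [0.5992 0.0493 0.05  ] edge yaw 93.43600879925425 tool [0.08149323 0.00045196 0.14943702]
beam 60 [0.5983 0.0934 0.074 ]
beam 60 [0.5983 0.0941 0.07  ]
beam 100 [0.6004 0.0575 0.074 ]
beam 100 [0.6005 0.0577 0.07  ]
clip front tool [9.82191987e-03 9.05006198e-05 1.95069134e-02]
w2 ful [0.5997 0.0487 0.05  ]
[ 0.60134317 -0.02961452  0.20025022] 32.4167 0.021645978889223805
```

```bash
cat > goal.py <<'E'
import sys;from h import *
s=r.read_state();R=Ro.from_quat(s['eef_rot']).as_matrix();g=np.array([.6004,.0527,.0954])
d=R.T@(g-s['ee_pos']);a=np.radians(93.2);sx=np.array([np.cos(a),np.sin(a),0]);up=np.array([0,0,1.])
x=np.cos(.075)*sx-np.sin(.075)*up;z=-np.cos(.075)*up-np.sin(.075)*sx;G=np.c_[x,np.cross(z,x),z]
print('shift mm',(d*1e3).round(2),'shares',(d/.03).round(3),'turn shares',(np.degrees(Ro.from_matrix(R.T@G).as_rotvec())/6).round(3),np.round(s['ft_force'],2),np.round(s['ee_pos'],4),s['time'])
E
python3 -m crank '[{"claw":1,"dx":0.69,"dy":0.02,"dz":0.3,"ax":0,"ay":0,"az":-0.11},{"claw":1,"dx":0.69,"dy":0.02,"dz":0.3,"ax":0,"ay":0,"az":0},{"claw":1,"dx":0.69,"dy":0.02,"dz":0.3,"ax":0,"ay":0,"az":0},{"claw":1,"dx":0.69,"dy":0.02,"dz":0.3,"ax":0,"ay":0,"az":0},{"claw":1,"dx":0,"dy":0,"dz":0,"ax":0,"ay":-0.36,"az":0},{"claw":1,"dx":0,"dy":0,"dz":0,"ax":0,"ay":-0.36,"az":0},{"claw":1,"dx":0,"dy":0,"dz":0,"ax":0,"ay":0,"az":0},{"claw":1,"dx":0,"dy":0,"dz":0,"ax":0,"ay":0,"az":0}]' | bash q.sh; python3 goal.py
```

```text
ee_pos: [0.5993, 0.0539, 0.165] ft_force: [0.1, -0.2, 0.2] 
shift mm [ 3.96  0.98 69.51] shares [0.132 0.033 2.317] turn shares [ 0.006 -0.003  0.017] [ 0.11 -0.24  0.16] [0.5993 0.0539 0.165 ] 33.0833
```

```bash
python3 -m crank '[{"claw":1,"dx":0.13,"dy":0.03,"dz":0.5,"ax":0,"ay":0,"az":0},{"claw":1,"dx":0,"dy":0,"dz":0.5,"ax":0,"ay":0,"az":0},{"claw":1,"dx":0,"dy":0,"dz":0.4,"ax":0,"ay":0,"az":0},{"claw":1,"dx":0,"dy":0,"dz":0.2,"ax":0,"ay":0,"az":0},{"claw":1,"dx":0,"dy":0,"dz":0,"ax":0,"ay":0,"az":0},{"claw":1,"dx":0,"dy":0,"dz":0,"ax":0,"ay":0,"az":0},{"claw":1,"dx":0,"dy":0,"dz":0,"ax":0,"ay":0,"az":0}]' | bash q.sh; python3 goal.py
python3 - <<'E'
from h import *
import pickle
s,c=snap('wrist','w8.png');pickle.dump((s,c),open('w8.pkl','wb'));M=cam('wrist',s,c);f=c['color'].astype(float)
o=f[...,0]-f[...,2];g=f.mean(2)
for v in (212,216,220):print(v,'orange',[(i,int(o[v,i])) for i in list(range(214,232))+list(range(270,288))])
for v in (150,190): print(v,g[v,225:285].round().astype(int).tolist())
print('o col',[(i,int(o[i,251])) for i in range(200,230)])
red=f[...,0]-np.maximum(f[...,1],f[...,2]);ys,xs=np.nonzero((red>50)&(np.arange(384)[:,None]<330));print('red/orange rows',ys.min(),ys.max())
E
```

```text
ee_pos: [0.6012, 0.0527, 0.1172] ft_force: [-0.0, -0.4, 0.0] 
shift mm [ 1.69 -0.78 21.78] shares [ 0.056 -0.026  0.726] turn shares [ 0.01   0.002 -0.011] [-0.03 -0.36  0.02] [0.6012 0.0527 0.1172] 33.6667
212 orange [(214, -3), (215, -3), (216, -3), (217, -3), (218, -5), (219, -15), (220, -35), (221, -57), (222, -55), (223, -12), (224, 49), (225, 95), (226, 112), (227, 113), (228, 113), (229, 114), (230, 109), (231, 86), (270, 52), (271, 95), (272, 111), (273, 114), (274, 114), (275, 113), (276, 110), (277, 87), (278, 45), (279, 12), (280, -2), (281, -4), (282, -4), (283, -3), (284, -3), (285, -2), (286, -3), (287, -3)]
216 orange [(214, -3), (215, -2), (216, -2), (217, -3), (218, -4), (219, -9), (220, -29), (221, -44), (222, -7), (223, 58), (224, 107), (225, 123), (226, 125), (227, 125), (228, 126), (229, 127), (230, 127), (231, 127), (270, 131), (271, 132), (272, 131), (273, 132), (274, 129), (275, 130), (276, 129), (277, 126), (278, 105), (279, 59), (280, 17), (281, 0), (282, -3), (283, -3), (284, -3), (285, -3), (286, -3), (287, -4)]
220 orange [(214, -3), (215, -4), (216, -4),
[... 622 characters left out ...]
23, 224, 223, 223, 223, 222, 222, 218, 191]
190 [83, 81, 81, 81, 80, 79, 79, 82, 107, 148, 180, 192, 193, 192, 193, 193, 191, 193, 193, 192, 182, 147, 89, 40, 28, 30, 30, 41, 89, 147, 182, 192, 193, 191, 193, 193, 192, 193, 192, 190, 175, 140, 99, 75, 74, 74, 74, 79, 93, 111, 122, 126, 126, 126, 126, 125, 126, 119, 102, 72]
o col [(200, -3), (201, -1), (202, -3), (203, -2), (204, -2), (205, -1), (206, -2), (207, -2), (208, -3), (209, 0), (210, -3), (211, -3), (212, 15), (213, 52), (214, 88), (215, 111), (216, 128), (217, 143), (218, 150), (219, 150), (220, 150), (221, 150), (222, 151), (223, 150), (224, 146), (225, 135), (226, 120), (227, 113), (228, 113), (229, 113)]
red/orange rows 200 250
```

```bash
python3 goal.py; python3 -m crank '[{"claw":1,"dx":0.05,"dy":-0.02,"dz":0.05,"ax":0,"ay":0,"az":0},{"claw":1,"dx":0,"dy":0,"dz":0,"ax":0,"ay":0,"az":0},{"claw":1,"dx":0,"dy":0,"dz":0,"ax":0,"ay":0,"az":0},{"claw":1,"dx":0,"dy":0,"dz":0,"ax":0,"ay":0,"az":0}]' | bash q.sh; python3 goal.py
```

```text
shift mm [ 1.62 -0.84 21.85] shares [ 0.054 -0.028  0.728] turn shares [ 0.012  0.002 -0.011] [-1.34 -0.01 -0.63] [0.6012 0.0528 0.1173] 33.7167
ee_pos: [0.6001, 0.0541, 0.1149] ft_force: [-0.2, -0.2, 0.3] 
shift mm [ 0.09  0.22 19.57] shares [0.003 0.007 0.652] turn shares [ 0.002  0.004 -0.008] [-0.22 -0.21  0.3 ] [0.6001 0.0541 0.1149] 34.05
```

```bash
python3 -m crank '[{"claw":1,"dx":0,"dy":0,"dz":0.12,"ax":0,"ay":0,"az":0},{"claw":1,"dx":0,"dy":0,"dz":0.15,"ax":0,"ay":0,"az":0},{"claw":1,"dx":0,"dy":0,"dz":0.15,"ax":0,"ay":0,"az":0},{"claw":1,"dx":0,"dy":0,"dz":0.12,"ax":0,"ay":0,"az":0},{"claw":1,"dx":0,"dy":0,"dz":0.04,"ax":0,"ay":0,"az":0},{"claw":1,"dx":0,"dy":0,"dz":0,"ax":0,"ay":0,"az":0},{"claw":1,"dx":0,"dy":0,"dz":0,"ax":0,"ay":0,"az":0},{"claw":1,"dx":0,"dy":0,"dz":0,"ax":0,"ay":0,"az":0}]' | bash q.sh; python3 goal.py; python3 tip.py chk
```

```text
ee_pos: [0.6003, 0.0528, 0.0976] ft_force: [0.4, 0.4, -0.8] 
shift mm [0.07 0.13 2.25] shares [0.002 0.004 0.075] turn shares [ 0.003  0.004 -0.009] [ 0.39  0.37 -0.83] [0.6003 0.0528 0.0976] 34.7167
DIFF 574 of 1092 F [ 0.4  0.4 -0.8] y 0.0528 t 34.7167
```

Still tipped and no contact. I lower slowly in sub-millimetre steps.

```bash
python3 -m crank '[{"claw":1,"dx":0,"dy":0,"dz":0.04,"ax":0,"ay":0,"az":0},{"claw":1,"dx":0,"dy":0,"dz":0,"ax":0,"ay":0,"az":0},{"claw":1,"dx":0,"dy":0,"dz":0,"ax":0,"ay":0,"az":0}]' | bash q.sh; python3 goal.py; python3 -m crank '[{"claw":1,"dx":0,"dy":0,"dz":0.02,"ax":0,"ay":0,"az":0},{"claw":1,"dx":0,"dy":0,"dz":0,"ax":0,"ay":0,"az":0},{"claw":1,"dx":0,"dy":0,"dz":0,"ax":0,"ay":0,"az":0}]' | bash q.sh; python3 goal.py; python3 tip.py chk
```

```text
ee_pos: [0.6001, 0.0526, 0.0962] ft_force: [-0.2, -0.5, -0.8] 
shift mm [0.14 0.3  0.8 ] shares [0.005 0.01  0.027] turn shares [-0.     0.005 -0.008] [-0.22 -0.45 -0.76] [0.6001 0.0526 0.0962] 35.0167
ee_pos: [0.6001, 0.0526, 0.0956] ft_force: [0.7, 0.1, 0.1] 
shift mm [0.14 0.3  0.19] shares [0.005 0.01  0.006] turn shares [-0.     0.005 -0.009] [0.72 0.06 0.09] [0.6001 0.0526 0.0956] 35.2667
DIFF 573 of 1092 F [0.7 0.1 0.1] y 0.0526 t 35.2667
```

```bash
for i in 1; do python3 -m crank '[{"claw":1,"dx":0,"dy":0,"dz":0.02,"ax":0,"ay":0,"az":0},{"claw":1,"dx":0,"dy":0,"dz":0,"ax":0,"ay":0,"az":0},{"claw":1,"dx":0,"dy":0,"dz":0,"ax":0,"ay":0,"az":0}]' | bash q.sh; python3 tip.py chk; done; python3 -c "
from h import *
for i in range(4): r.camera('wrist');print(np.round(r.read_state()['ft_force'],1),r.read_state()['ee_pos'][2])"
```

```text
ee_pos: [0.6003, 0.0526, 0.0953] ft_force: [-0.6, 0.1, 3.1] 
DIFF 573 of 1092 F [-0.6  0.1  3.1] y 0.0526 t 35.5667
[-0.3  0.1  3.5] 0.09532855237341588
[-0.8 -0.1  4. ] 0.09531620087092967
[-0.9  0.9  4.2] 0.09532165451139675
[-1.  -0.   5.8] 0.09532174493273796
```

Seated at the predicted height. I ease off the load and release.

```bash
python3 -m crank '[{"claw":1,"dx":0,"dy":0,"dz":-0.017,"ax":0,"ay":0,"az":0},{"claw":1,"dx":0,"dy":0,"dz":0,"ax":0,"ay":0,"az":0},{"claw":-1,"dx":0,"dy":0,"dz":0,"ax":0,"ay":0,"az":0},{"claw":-1,"dx":0,"dy":0,"dz":0,"ax":0,"ay":0,"az":0},{"claw":-1,"dx":0,"dy":0,"dz":0,"ax":0,"ay":0,"az":0},{"claw":-1,"dx":0,"dy":0,"dz":0,"ax":0,"ay":0,"az":0},{"claw":-1,"dx":0,"dy":0,"dz":0,"ax":0,"ay":0,"az":0},{"claw":-1,"dx":0,"dy":0,"dz":0,"ax":0,"ay":0,"az":0}]' 3
python3 tip.py chk;  python3 -m crank '[{"claw":-1,"dx":0,"dy":0,"dz":-0.3,"ax":0,"ay":0,"az":0},{"claw":-1,"dx":0,"dy":0,"dz":-0.6,"ax":0,"ay":0,"az":0},{"claw":-1,"dx":0,"dy":0,"dz":-1,"ax":0,"ay":0,"az":0},{"claw":-1,"dx":-0.6,"dy":0,"dz":-1,"ax":0,"ay":0,"az":0},{"claw":-1,"dx":-0.8,"dy":0,"dz":-0.5,"ax":0,"ay":0,"az":0},{"claw":-1,"dx":-0.8,"dy":0,"dz":0,"ax":0,"ay":0,"az":0},{"claw":-1,"dx":0,"dy":0,"dz":0,"ax":0,"ay":0.36,"az":0},{"claw":-1,"dx":0,"dy":0,"dz":0,"ax":0,"ay":0.36,"az":0}]'; python3 -m crank '[{"claw":-1,"dx":0,"dy":0,"dz":0,"ax":0,"ay":0,"az":0},{"claw":-1,"dx":0,"dy":0,"dz":0,"ax":0,"ay":0,"az":0},{"claw":-1,"dx":0,"dy":0,"dz":0,"ax":0,"ay":0,"az":0}]' >/dev/null; python3 tip.py chk
python3 - <<'E'
from h import *
import pickle
s,c=snap('wrist','w9.png');pickle.dump((s,c),open('w9.pkl','wb'));M=cam('wrist',s,c);f=c['color'].astype(int)
o=(f[...,0]-f[...,2]>60)&(f[...,1]-f[...,2]>15);m=o.astype(np.uint8);m[330:]=0
n,l,st,ce=cv2.connectedComponentsWithStats(m);i=[k for k in range(1,n) if st[k,4]>40];print([(st[k].tolist(),ce[k].round(1)) for k in i])
for z in (.082,.11): print([back(M,ce[k],z).round(4) for k in i])
red=f[...,0]-f[...,1:].max(2);print('ee',np.round(s['ee_pos'],4))
k=max(cv2.findContours(m,0,2)[0],key=cv2.contourArea);print(cv2.minAreaRect(k),[back(M,b,.081).round(4).tolist() for b in cv2.boxPoints(cv2.minAreaRect(k))])
c=r.camera('scene');Ms=cam('scene',s,c);cv2.imwrite('pics/s9.png',c['color'][:,:,::-1]);f=c['color'].astype(int)
m=((f[...,0]-f[...,2]>90)&(f[...,1]-f[...,2]>30)&(f[...,1]<f[...,0]*.75)).astype(np.uint8)
n,l,st,ce=cv2.connectedComponentsWithStats(m);print('scene',[(st[k].tolist(),ce[k].round(1)) for k in range(1,n) if st[k,4]>25])
print('pred post top',proj(Ms,(.6005,.0515,.131)),'roof',proj(Ms,(.6005,.05,.0785)),'feet',proj(Ms,(.62,.05,.06)))
E
```

```text
time: 36.48
ee_pos: [0.6001, 0.0525, 0.0955]
eef_rot: [0.687, 0.726, -0.026, 0.027]
ft_force: [-0.8, -1.1, 0.2]
width: 0.0521
grip_force: 0.0
DIFF 576 of 1092 F [-0.8 -1.1  0.2] y 0.0525 t 36.4833
time: 37.2
ee_pos: [0.6036, -0.0065, 0.2036]
eef_rot: [0.688, 0.726, 0.001, 0.0]
ft_force: [-0.3, 0.7, -0.4]
width: 0.0868
grip_force: 0.0
DIFF 576 of 1092 F [ 0.1  0.2 -0.3] y -0.0048 t 37.45
[([228, 17, 10, 22, 182], array([232.5,  27.4])), ([265, 16, 5, 23, 100], array([267.2,  27.4])), ([231, 124, 41, 26, 887], array([250.9, 136.5])), ([94, 243, 12, 42, 207], array([ 97.7, 262.6])), ([397, 243, 13, 43, 241], array([404.5, 264.5]))]
[array([0.5784, 0.1458, 0.082 ]), array([0.6098, 0.1475, 0.082 ]), array([0.6004, 0.05  , 0.082 ]), array([ 0.4314, -0.103 ,  0.082 ]), array([ 0.7864, -0.0858,  0.082 ])]
[array([0.5806, 0.1381, 0.11  ]), array([0.6087, 0.1397, 0.11  ]), array([0.6003, 0.0522, 0.11  ]), array([ 0.4487, -0.0851,  0.11  ]), array([ 0.7671, -0.0696,  0.11  ])]
ee [ 0.6032 -0.0045  0.2024]
((251.0, 136.5), (25.0, 40.0), 90.0) [[0.58, 0.061, 0.081], [0.6198, 0.0632, 0.081], [0.6217, 0.0385, 0.081], [0.5808, 0.0362, 0.081]]
scene [([68, 41, 24, 8, 76], array([79.7, 45.3])), ([0, 53, 19, 9, 54], array([11. , 57.7])), ([272, 182, 12, 24, 201], array([277.5, 194.4])), ([376, 218, 35, 24, 582], array([394.8, 229.3]))]
pred post top [277.66662195 177.69945692] roof [276.72124815 195.30052329] feet [275.33716258 206.11009878]
```

The clip roof is centred at (0.6006, 0.0497) against the fulcrum at (0.5995, 0.049). It sits square at seated height and the beam is still tipped, so I'm handing in.

```bash
python3 -c "
from bench import r
print(r.close_job())"
```

```text
the job is handed in; nothing more can be done
None
```

The job is handed in at about 37.5 s: the beam tips on its own at most 2 mm past balance and rests on the catch, and the orange clip is seated squarely over it, within about 1 mm of the fulcrum edge by my camera measurement.

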